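Refit the hook crown of a utensil carousel and hang up the masher

ROBOT

A 7-joint arm with a two-finger parallel gripper is mounted at the origin on the work surface; the furniture and walls round the work are solid. World frame = base frame: x ahead of the robot, y to its left, z up, the work surface at z = 0. Lengths are in m, angles in rad, forces in N, time in s.
With the tool pointing down it reaches from about 0.425 to 0.875 m from the base axis. Payload 4.7 kg.
Tool frame: the origin (TCP) lies on the mounting face of the last link; the fingertips stand 182 mm ahead of it and the grasp point (between the pads) lies 164 mm ahead of it; y points along the fingers, x is the direction in which the jaws open and shut, and the axes are right-handed (so a half turn about y gives the same grasp; the last joint's range is limited). The gripper opens to 87 mm and grips with 3 to 60 N. Pads are 19 mm wide; open, the fingers measure 117 mm over their backs; the gripper's body (75 mm by 190 mm) begins 51 mm behind the grasp point.
Start: joints at [-1.182, 0.321, -0.07, 1.45, 0.023, 1.371, -0.057], TCP at [0.238, 0.605, 0.405] pointing down, gripper open.
Joint ranges: [-2.86, 2.86], [-0.3, 2.09], [-1.38, 1.24], [0.06, 2.45], [-1.56, 4.7], [0.09, 2.05], [-2.69, 2.69]. Speed limits (rad/s): [2.57, 2.57, 3.14, 3.14, 3.14, 3.14, 3.14].

INTERFACE

Orientations are given as a 3x3 rotation matrix whose columns are the frame's x, y, z axes.
In Python, from station import ctrl, cams, job_done gives the robot as it stands.
- The arm moves only by the shell command python3 -m pendant 'ROWS' [FORCE]. ROWS is JSON, a list of rows, each a list of 5 numbers: the shift along the world's x, y, z in m, then the turn about the world's z in rad, then the closure, from 0 (fully open) to 1 (shut). A call has 1 to 12 rows; each row is the pose to reach, as a shift and turn from the pose commanded when the call began; what a row does not reach only later rows make up. A row lasts 1/10 s, in which the tool goes at most 50 mm and 8.59 degrees, less where a joint would pass 70% of its speed; a pose out of reach is approached as far as the arm can. A call with a gripper value outside its range is refused whole. The fingers move at their own pace and stop on an object; FORCE is the grip in N (left out, the last holds). Time passes only in rows, so rows that repeat a pose let the fingers close. It gives the time, the measured TCP pose, the force and the opening at its end, in the units of the state.
- ctrl.state(): the state, without advancing time (a new reading comes with each control period).
- cams.snapshot(name): name is "scene" or "side" or "wrist"; returns (picture, depth): 400x640x3 uint8, red, green, blue; 400x640 float32, m along the optical axis (not along the pixel's ray), 0 where there is no reading.
- cams.calibration(name): a dict with "fx", "fy", "cx", "cy" (pixels), "T" (4x4, takes a point from camera to world coordinates). Camera axes: x right, y down, z forward; pixel columns grow to the right and rows downward; lengths in m; the calibration is good to about 2 mm. The wrist camera is an equidistant fisheye: a pixel r from the principal point sees the ray r / f radians off the axis. A picture is of the moment at which its call begins: read the wrist's pose just before it. calibration takes no time and is no camera call; for the wrist camera it gives the pose at the moment of the call.
- job_done(): hands the job in, once; it reports no verdict.
The state is a dict: "time_s": time; "qpos": joint angles; "qvel": joint speeds; "effort": joint torques, N m; "tcp_pos": TCP position; "eef_rot": TCP orientation; "ft_force": force on the tool from outside, world axes, zero at the start; "wrist_torque": the same for the moment, N m; "grip_width": finger opening in m.
Only numpy, scipy, OpenCV 4.12 (cv2) and the standard library are available. Lean on these libraries where they do the work, as an engineer would, in place of code of your own. Each camera call takes 0.05 s, during which the arm holds its last target.

TASK

The utensil carousel has been taken apart for washing. Put its wooden hook crown back over the square post, lowering it gently until it sits fully down on the flange, then hang the potato masher by the wire eye at the end of its handle on any one of the crown's hooks, so that it hangs free. Leave the two spice jars and the drinks can where they are.

Things in the scene. Friction and masses are not known exactly. Their poses are not given: they have to be found in the camera images.
- stand: Steel carousel stand, fixed, left of the robot's centre line: round base 160 mm across, 12 mm thick, with a 20 mm square post in its middle and a round seat flange near the post's top. Origin on the worktop under the post's centre, z up; x and y are normal to the post's flat sides (quarter turns look the same).
- seat (a point): On the post's axis at the upper face of the seat flange (64 mm across), 224 mm above the worktop. The crown's disc rests here.
- post_top (a point): Centre of the post's blunt top, 262 mm above the worktop. Above the flange the post is 20 mm square up to 250 mm, then tapers like a pyramid to this point.
- crown: Loose hook crown, 0.45 kg: brown wooden disc (170 mm across, z 56 to 68 mm), square steel socket tube through its middle, four wire hooks below along +x, +y, -x, -y (quarter turns look the same). At the start it stands upright on its hooks. Origin on its axis at the level of the hooks' undersides, z up; seated, this is 168 mm above the worktop.
- socket_top (a point): Centre of the top of the crown's socket tube, 100 mm above the crown's origin. The tube is 40 mm across its outer flats (normal to the crown's x and y), stands 32 mm above the disc, and its 23 mm square hole goes right through, down to the disc's underside at z = 56 mm. On the square post it cannot turn more than about 9 degrees.
- hook0 (a point): Where a hung eye rests: lowest point of the top of the hook on the crown's +x side, 69 mm from the axis, 6 mm above the crown's origin level, 50 mm under the disc. 6 mm wire: down from the disc 58 mm from the axis, then outward and up to a black ball tip 83 mm from the axis, whose top is 21 mm above this point and 29 mm under the disc. The disc's rim (85 mm) overhangs the hook.
- hook1 (a point): The same point of the hook at the crown's +y side.
- hook2 (a point): The same point of the hook at the crown's -x side.
- hook3 (a point): The same point of the hook at the crown's -y side.
- masher: Small potato masher, 0.14 kg, 154 mm tall, standing on its wire foot (about 74 by 72 mm, 6 mm thick). Two wires in the local yz plane converge from the foot to a black handle, z = 64 to 112 mm (22 mm wide along y, 16 mm thick along x), with a wire eye above it. Origin: centre of the foot's underside, z up along the handle. Same after half a turn.
- eye_top (a point): Middle of the underside of the top bend of the masher's eye (local z = 149 mm): rests on the hook when hung. The eye is 5.5 mm wire in the local yz plane, opening 26 mm wide along y, from z = 113 to 149 mm; a hook enters it along the local x.
- spice_green: Bystander: spice jar with a green cap, 42 mm wide, 99 mm tall; origin at the centre of its underside.
- spice_yellow: Bystander: spice jar with a yellow cap, 45 mm wide, 100 mm tall; origin at the centre of its underside.
- soda_can: Bystander: orange drinks can, 66 mm diameter, 115 mm tall; origin at the centre of its underside.
Mind the look-alikes: they are no part of the job. Leave any blue look-alike of the masher alone.

How it is judged:
By the outcome, as a careful person would: the job done as asked, in the order asked, and still so for the second after the job is handed in, with the robot touching nothing.
It also fails if it takes over 72 s, if anything falls off the work surface, if the arm or the gripper's body presses on something with over 40 N, if the wrist force passes 120 N, or if a joint passes its speed limit or range.

## Working session

There is one attempt and no reset: what is moved stays moved. The work goes in short steps, Python scripts to look and compute and a shell command to move; the robot and the scene stay as the last step left them, time stands still between calls to the robot, and variables do not carry over. Pictures are saved under pics/ and viewed, and the job is handed in when it is done.

```bash
ls; mkdir -p pics
cat > h.py <<'E'
import numpy as np, cv2
from station import ctrl, cams, job_done
def snap(n,tag):
    c=cams.calibration(n); p,d=cams.snapshot(n)
    np.savez(f'pics/{tag}.npz',p=p,d=d,**{k:np.array(v) for k,v in c.items()})
    cv2.imwrite(f'pics/{tag}.png',p[:,:,::-1]); return p,d,c
def load(tag):
    z=np.load(f'pics/{tag}.npz'); return z['p'],z['d'],{k:z[k] for k in ('fx','fy','cx','cy','T')}
def ray(c,u,v,fish=False):
    x=(u-c['cx'])/c['fx'];y=(v-c['cy'])/c['fy']
    if fish:
        r=np.hypot(x,y); s=np.sin(r)/r if r>1e-9 else 1; d=np.array([x*s,y*s,np.cos(r)])
    else: d=np.array([x,y,1.])
    T=np.array(c['T']); return T[:3,3],T[:3,:3]@d
def onz(c,u,v,z,fish=False):
    o,d=ray(c,u,v,fish); return o+d*(z-o[2])/d[2]
def cloud(c,d):
    v,u=np.mgrid[:d.shape[0],:d.shape[1]]
    P=np.stack([(u-c['cx'])/c['fx']*d,(v-c['cy'])/c['fy']*d,d],-1)
    T=np.array(c['T']); return P@T[:3,:3].T+T[:3,3]
def tri(rs):
    A=np.zeros((3,3));b=np.zeros(3)
    for o,d in rs:
        d=d/np.linalg.norm(d);M=np.eye(3)-np.outer(d,d);A+=M;b+=M@o
    x=np.linalg.solve(A,b); res=[np.linalg.norm((np.eye(3)-np.outer(d,d)/(d@d))@(x-o)) for o,d in rs]
    return x,res
def proj(c,X):
    T=np.array(c['T']);p=T[:3,:3].T@(np.array(X)-T[:3,3]);return c['fx']*p[0]/p[2]+c['cx'],c['fy']*p[1]/p[2]+c['cy']
E
python3 - <<'E'
from h import *
for n in ('scene','side','wrist'):
    p,d,c=snap(n,n+'0'); print(n,c['fx'],c['cx'],c['cy'],np.round(c['T'],3).tolist())
s=ctrl.state(); print(s)
E
```

```text
pics
scene 511.3306466044526 322.2290395869436 202.39296422773347 [[0.725, -0.527, 0.444, -0.404], [-0.689, -0.573, 0.445, -0.734], [0.02, -0.628, -0.778, 1.487], [0.0, 0.0, 0.0, 1.0]]
side 517.0433947700085 323.96603847241124 198.0679607725792 [[-0.905, -0.144, 0.4, -0.301], [-0.424, 0.364, -0.829, 1.377], [-0.026, -0.92, -0.391, 0.814], [0.0, 0.0, 0.0, 1.0]]
wrist 309.70691628693146 321.00639581599916 200.26551344138534 [[0.366, 0.89, 0.273, 0.163], [0.931, -0.349, -0.11, 0.634], [-0.003, 0.295, -0.956, 0.383], [0.0, 0.0, 0.0, 1.0]]
{'time_s': 0.15, 'qpos': array([-1.18189964,  0.32166403, -0.07002307,  1.45141135,  0.02258096,
        1.37082094, -0.05691727]), 'qvel': array([ 0.00013391, -0.00278395, -0.00126519, -0.00466838, -0.00123896,
        0.00160744, -0.0016325 ]), 'effort': array([ 1.90643782e-04, -4.91794860e+01, -4.04435992e-01, -3.12874568e+01,
       -6.39896351e-02,  4.04640252e-02,  1.09855741e-04]), 'tcp_pos': array([0.23795446, 0.60470815, 0.40389641]), 'eef_rot': array([[ 3.66134034e-01, -4.71994123e-04, -9.30562006e-01],
       [ 9.30560891e-01, -1.44327311e-03,  3.66134327e-01],
       [-1.51586837e-03, -9.99998847e-01, -8.92121331e-05]]), 'ft_force': array([-0.02457083,  0.58234528, -0.5528654 ]), 'wrist_torque': array([0.03703636, 0.00542486, 0.00173237]), 'grip_width': 0.08682736913288576}
```

View pics/scene0.png

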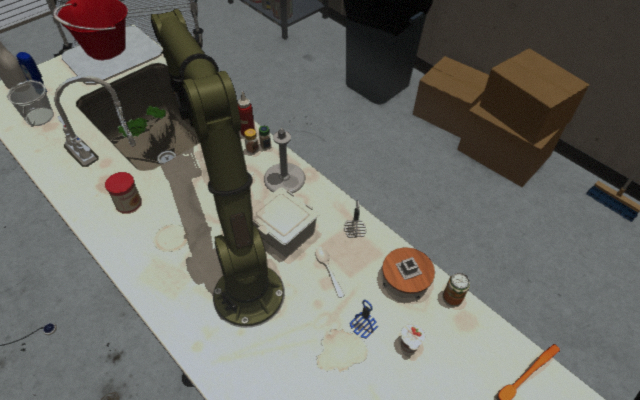

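View pics/side0.png

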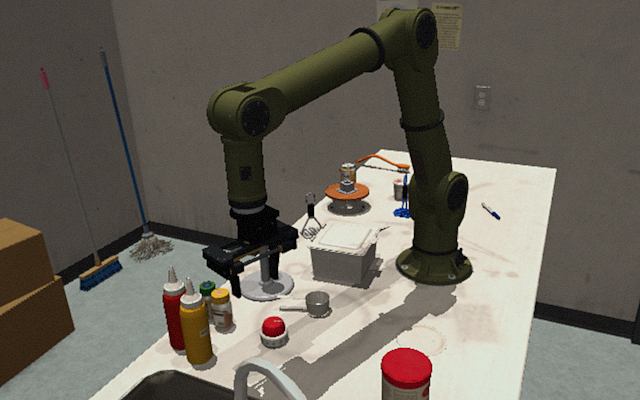

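View pics/wrist0.png

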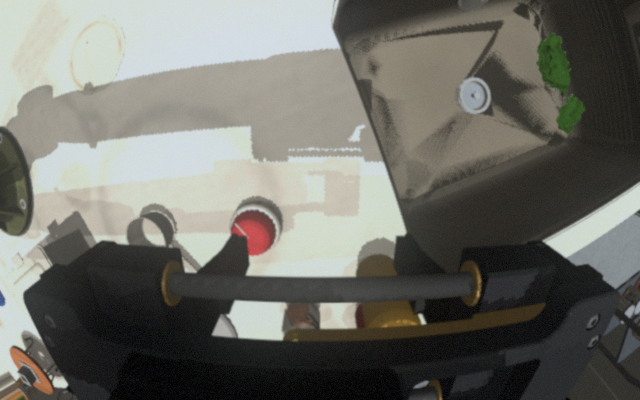

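The scene view shows the stand post at (283,140), the crown at (408,268), the black-handled masher at (355,218), and the blue look-alike at (365,318). Next I'll enlarge these.

Run:
```python
from h import *
p,d,c=load('scene0'); q,e,k=load('side0')
A=cv2.resize(p[180:360,300:500],None,fx=4,fy=3.3,interpolation=cv2.INTER_CUBIC)
A=cv2.resize(p[190:350,300:500],(800,600*1),interpolation=cv2.INTER_CUBIC)
cv2.imwrite('pics/A.png',A[:,:,::-1])
B=cv2.resize(q[140:300,240:440],(800,600),interpolation=cv2.INTER_CUBIC); cv2.imwrite('pics/B.png',B[:,:,::-1])
C=cv2.resize(p[90:200,220:330],(600,600),interpolation=cv2.INTER_CUBIC); cv2.imwrite('pics/C.png',C[:,:,::-1])
W=cloud(c,d)
for n,(u,v) in dict(post=(283,131),base=(284,182),crown=(390,270),tube=(408,263),mash=(356,212),foot=(355,232),blue=(367,307),jar=(456,282),boxtop=(290,213),green=(265,130),yel=(251,134),red=(245,105)).items(): print(n,np.round(W[v,u],3))
W=cloud(k,e)
for n,(u,v) in dict(crown=(345,192),tube=(347,184),can=(347,172),mash=(311,205),blue=(406,195),green=(207,290),yel=(221,297),post=(265,262),boxtop=(350,235)).items(): print('s',n,np.round(W[v,u],3))
```

```text
post [0.415 0.29  0.259]
base [0.394 0.275 0.019]
crown [ 0.373 -0.275  0.066]
tube [ 0.426 -0.303  0.084]
mash [ 0.434 -0.058  0.114]
foot [ 0.433 -0.065  0.005]
blue [ 0.2   -0.329  0.116]
jar [ 0.467 -0.457  0.111]
boxtop [0.266 0.09  0.115]
green [0.478 0.482 0.092]
yel [0.416 0.492 0.102]
red [0.467 0.584 0.161]
s crown [ 0.414 -0.291  0.066]
s tube [ 0.406 -0.29   0.1  ]
s can [ 0.464 -0.429  0.093]
s mash [ 0.435 -0.046  0.109]
s blue [ 0.188 -0.333  0.072]
s green [0.458 0.502 0.095]
s yel [0.4   0.521 0.101]
s post [0.403 0.31  0.086]
s boxtop [0.229 0.108 0.109]
```

View pics/A.png

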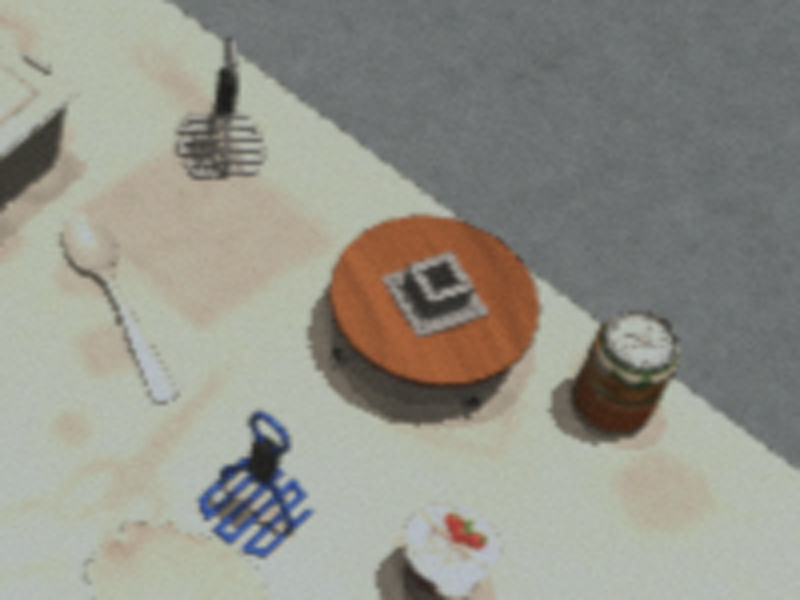

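View pics/B.png

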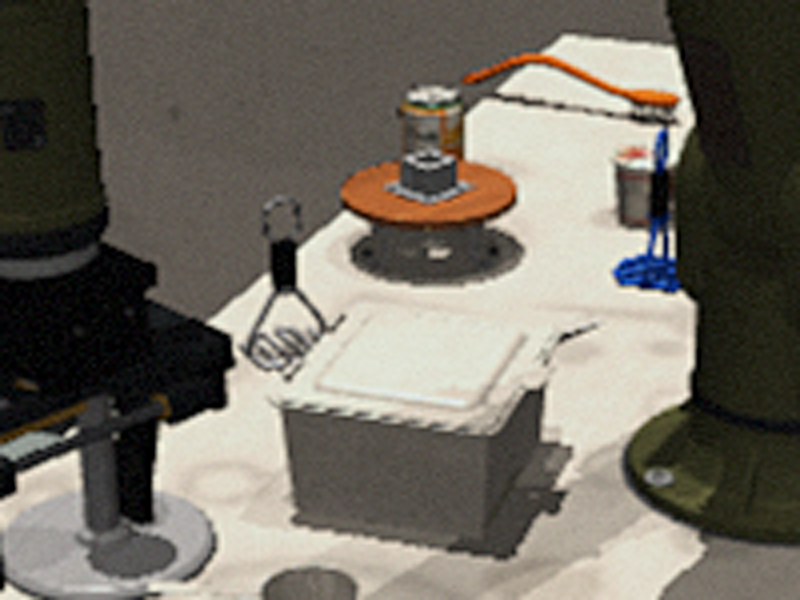

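View pics/C.png

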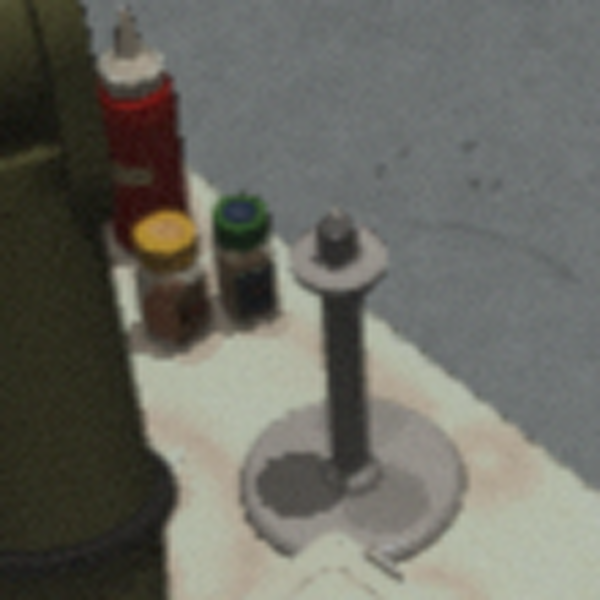

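The only steel-wire masher with a black handle is at scene (356,215) / side (311,210). The blue one at scene (366,315) / side (406,195) is the look-alike, so the black one is the target. Next I'll measure the crown, stand and masher from the two fixed views.

Run:
```python
from h import *
for tag in ('scene0','side0'):
    p,d,c=load(tag); W=cloud(c,d)
    hsv=cv2.cvtColor(p,cv2.COLOR_RGB2HSV)
    m=((hsv[:,:,0]<16)&(hsv[:,:,1]>120)&(W[:,:,2]>.06)&(W[:,:,2]<.073)&(abs(W[:,:,0]-.41)<.12)&(abs(W[:,:,1]+.3)<.12)&(d>0)).astype(np.uint8)
    P=W[m>0]; print(tag,len(P),'disc z',np.median(P[:,2]))
    cn=max(cv2.findContours(m,0,2)[0],key=cv2.contourArea)[:,0]
    h=cv2.convexHull(cn)[:,0]
    X=np.array([onz(c,u,v,.068)[:2] for u,v in h]); 
    (cx,cy),r=cv2.minEnclosingCircle(X.astype(np.float32)); print(' disc circ',cx,cy,r)
    A=np.c_[2*X,np.ones(len(X))];s=np.linalg.lstsq(A,(X**2).sum(1),rcond=None)[0];print(' lsq',s[:2],np.sqrt(s[2]+s[0]**2+s[1]**2))
    # tube
    for lo,hi in ((.088,.106),):
        t=(W[:,:,2]>lo)&(W[:,:,2]<hi)&(np.hypot(W[:,:,0]-s[0],W[:,:,1]-s[1])<.045)&(d>0)
        Q=W[t]; print(' tube',len(Q),Q.mean(0),Q.min(0),Q.max(0))
        rr=cv2.minAreaRect(Q[:,:2].astype(np.float32)); print(' rect',rr)
    # flange/post
    t=(W[:,:,2]>.217)&(W[:,:,2]<.232)&(np.hypot(W[:,:,0]-.42,W[:,:,1]-.3)<.08)&(d>0); Q=W[t]
    if len(Q): print(' flange',len(Q),Q.mean(0),cv2.minEnclosingCircle(Q[:,:2].astype(np.float32)))
    t=(W[:,:,2]>.240)&(W[:,:,2]<.27)&(np.hypot(W[:,:,0]-.42,W[:,:,1]-.3)<.05)&(d>0); Q=W[t]
    if len(Q): print(' post',len(Q),Q.mean(0),cv2.minAreaRect(Q[:,:2].astype(np.float32)),Q[:,2].max())
    t=(W[:,:,2]>.008)&(W[:,:,2]<.02)&(np.hypot(W[:,:,0]-.41,W[:,:,1]-.29)<.1)&(d>0); Q=W[t]
    if len(Q): print(' base',len(Q),Q.mean(0),cv2.minEnclosingCircle(Q[:,:2].astype(np.float32)))
    t=(W[:,:,2]>.07)&(W[:,:,2]<.17)&(np.hypot(W[:,:,0]-.434,W[:,:,1]+.06)<.06)&(d>0); Q=W[t]
    print(' mash handle',len(Q),np.median(Q,0),Q.min(0),Q.max(0))
    t=(W[:,:,2]>.004)&(W[:,:,2]<.03)&(np.hypot(W[:,:,0]-.434,W[:,:,1]+.06)<.07)&(d>0)&(p.max(2)<130); Q=W[t]
    if len(Q):print(' mash foot',len(Q),np.median(Q,0),cv2.minAreaRect(Q[:,:2].astype(np.float32)))
    e=W[(abs(W[:,:,2])<.005)&(W[:,:,0]>.3)&(abs(W[:,:,1])<.3)&(d>0)]; print(' max x of top',np.percentile(e[:,0],99.5))
```

```text
scene0 1165 disc z 0.06910168251062787
 disc circ 0.41762590408325195 -0.31289389729499817 0.08485738188028336
 lsq [ 0.4174103  -0.31322054] 0.08364367100485973
 tube 141 [ 0.41599681 -0.31510951  0.09886097] [ 0.39085222 -0.33941634  0.08810385] [ 0.44349459 -0.28840116  0.10590022]
 rect ((0.4178023934364319, -0.31431466341018677), (0.045174892991781235, 0.04235946759581566), 66.03846740722656)
 flange 151 [0.40942153 0.29273335 0.22534951] ((0.412333607673645, 0.2985687553882599), 0.03421730175614357)
 post 47 [0.41206893 0.29520222 0.2532565 ] ((0.41100457310676575, 0.296433687210083), (0.0233300868421793, 0.025524010881781578), 41.14903259277344) 0.26841409470112443
 base 722 [0.41168575 0.29407488 0.01385454] ((0.41191041469573975, 0.2906607389450073), 0.09777822345495224)
 mash handle 80 [ 0.43962633 -0.056502    0.11087886] [ 0.42948479 -0.06828654  0.07070778] [ 0.45686588 -0.03561734  0.15707725]
 mash foot 108 [ 0.43367543 -0.05569938  0.00745597] ((0.43833309412002563, -0.054549913853406906), (0.07888521999120712, 0.080222949385643), 2.2828755378723145)
 max x of top 2.4130070124264877
side0 444 disc z 0.0660022284801361
 disc circ 0.4105173349380493 -0.2991102635860443 0.0899391695857048
 lsq [ 0.41165191 -0.29979522] 0.08594435645840724
 tube 70 [ 0.41539339 -0.30515647  0.09543379] [ 0.39291282 -0.34038477  0.08816879] [ 0.44212121 -0.28238599  0.10129789]
 rect ((0.41462844610214233, -0.3093096911907196), (0.050074052065610886, 0.04409705847501755), 69.96714782714844)
 base 969 [0.40637304 0.31709486 0.011352  ] ((0.4109339118003845, 0.3066648542881012), 0.08056307584047318)
 mash handle 124 [ 0.43954171 -0.04427723  0.10355793] [ 0.42733334 -0.06666343  0.07009751] [ 0.45444956 -0.03171379  0.1511293 ]
 mash foot 43 [ 0.44373008 -0.04586682  0.0056235 ] ((0.44968950748443604, -0.05003783106803894), (0.07875636965036392, 0.05308320000767708), 76.1812744140625)
 max x of top 0.536507291886945
```

```bash
python3 -m pendant '[[0,0,0.05,0,0],[0.02,-0.035,0.09,0,0],[0.18,-0.31,0.116,0,0],[0.18,-0.31,0.116,0,0],[0.18,-0.31,0.116,0,0],[0.18,-0.31,0.116,0,0],[0.18,-0.31,0.116,0,0],[0.18,-0.31,0.116,0,0],[0.18,-0.31,0.116,0,0],[0.18,-0.31,0.116,0,0],[0.18,-0.31,0.116,0,0]]'
python3 - <<'E'
from h import *
p,d,c=snap('wrist','wrist1'); print(np.round(c['T'],3).tolist(), np.round(ctrl.state()['qpos'],2))
cv2.imwrite('pics/w1c.png',cv2.resize(p[80:320,180:480],(750,600),interpolation=cv2.INTER_CUBIC)[:,:,::-1])
E
```

```text
time_s: 1.25
tcp_pos: [0.4178, 0.2949, 0.5207]
eef_rot: [[0.367, -0.001, -0.93], [0.93, 0.001, 0.367], [0.0, -1.0, 0.001]]
ft_force: [-0.6, 1.7, -0.3]
grip_width: 0.0874
[[0.366, 0.89, 0.273, 0.343], [0.931, -0.35, -0.108, 0.325], [-0.0, 0.294, -0.956, 0.5], [0.0, 0.0, 0.0, 1.0]] [-0.84 -0.01  0.17  1.6   0.    1.55  0.53]
```

View pics/w1c.png

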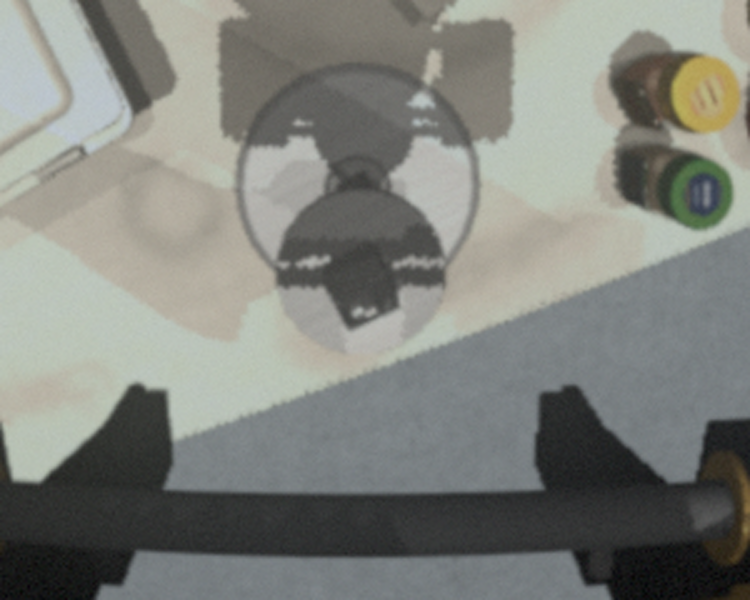

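The wrist view shows the post square at full-image (325,195) on the flange centred near (324,190). The spice jars are well to the right. Next I'll measure the flange circle and the post's yaw.

Run:
```python
from h import *
p,d,c=load('wrist1')
cv2.imwrite('pics/w1d.png',cv2.resize(p[145:230,280:370],(720,680)[:2] if 0 else (630,595),interpolation=cv2.INTER_CUBIC)[:,:,::-1])
np.set_printoptions(linewidth=250)
print(np.round(d[180:216:3,305:346:3],3))
```

```text
[[0.283 0.284 0.283 0.284 0.284 0.281 0.276 0.268 0.266 0.282 0.285 0.283 0.283 0.283]
 [0.284 0.285 0.284 0.284 0.278 0.272 0.267 0.261 0.258 0.284 0.284 0.283 0.285 0.287]
 [0.286 0.286 0.278 0.27  0.266 0.26  0.258 0.256 0.255 0.267 0.287 0.285 0.286 0.285]
 [0.286 0.285 0.268 0.262 0.257 0.257 0.256 0.253 0.254 0.26  0.278 0.286 0.286 0.286]
 [0.288 0.288 0.259 0.257 0.256 0.254 0.253 0.25  0.254 0.256 0.261 0.287 0.287 0.287]
 [0.289 0.288 0.259 0.255 0.255 0.252 0.248 0.25  0.251 0.256 0.26  0.274 0.289 0.288]
 [0.289 0.289 0.29  0.255 0.251 0.25  0.25  0.25  0.251 0.255 0.256 0.26  0.29  0.29 ]
 [0.29  0.291 0.29  0.259 0.253 0.25  0.251 0.251 0.25  0.253 0.256 0.26  0.289 0.289]
 [0.291 0.29  0.291 0.291 0.258 0.251 0.251 0.252 0.251 0.257 0.262 0.291 0.291 0.291]
 [0.292 0.292 0.292 0.293 0.262 0.253 0.252 0.254 0.26  0.292 0.291 0.291 0.293 0.292]
 [0.293 0.292 0.291 0.292 0.293 0.257 0.259 0.291 0.294 0.293 0.292 0.292 0.293 0.292]
 [0.293 0.292 0.292 0.293 0.293 0.293 0.293 0.293 0.293 0.294 0.294 0.293 0.294 0.293]]
```

View pics/w1d.png

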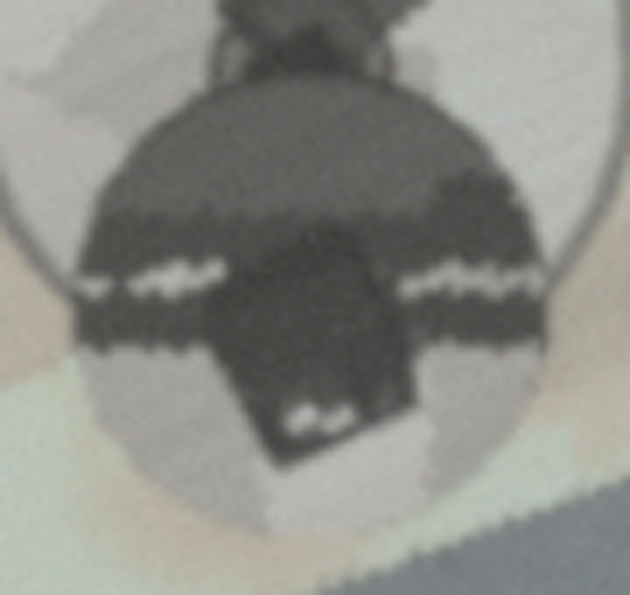

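```bash
cat >> h.py <<'E'
def fcloud(c,d):
    v,u=np.mgrid[:d.shape[0],:d.shape[1]]
    x=(u-c['cx'])/c['fx'];y=(v-c['cy'])/c['fy'];r=np.hypot(x,y)+1e-9;t=np.tan(np.minimum(r,1.5))/r
    P=np.stack([x*t*d,y*t*d,d],-1); T=np.array(c['T']); return P@T[:3,:3].T+T[:3,3]
def circ(X):
    X=np.asarray(X);A=np.c_[2*X,np.ones(len(X))];s=np.linalg.lstsq(A,(X**2).sum(1),rcond=None)[0]
    return s[0],s[1],np.sqrt(s[2]+s[0]**2+s[1]**2)
E
python3 - <<'E'
from h import *
p,d,c=load('wrist1'); W=fcloud(c,d)
near=np.hypot(W[:,:,0]-.413,W[:,:,1]-.297)<.06
fl=near&(W[:,:,2]>.216)&(d>0)
Z=W[:,:,2]
print('flange z',np.median(Z[near&(Z>.21)&(Z<.235)]),'top z',np.percentile(Z[near],99.8))
m=fl.astype(np.uint8); cn=max(cv2.findContours(m,0,1)[0],key=cv2.contourArea)[:,0]
X=np.array([onz(c,u,v,.224,True)[:2] for u,v in cn]); print('flange circ px',circ(X),cn.mean(0))
# sharp boundary only lower part check
m=(near&(Z>.255)).astype(np.uint8); print('top blunt px',m.sum(), W[m>0].mean(0), cv2.minAreaRect(W[m>0][:,:2].astype(np.float32)))
m=(near&(Z>.236)).astype(np.uint8); cn=max(cv2.findContours(m,0,1)[0],key=cv2.contourArea)[:,0]
Q=W[m>0]; print('post>236',m.sum(), cv2.minAreaRect(Q[:,:2].astype(np.float32)))
for a,b in((.236,.25),(.245,.256),(.25,.262)):
    Q=W[near&(Z>a)&(Z<b)][:,:2]; print(a,b,len(Q),Q.mean(0),cv2.minAreaRect(Q.astype(np.float32)))
# corners rays (crop px -> full)
for nm,(u,v),z in (('bot edge L',(285,465),.224),('bot edge R',(418,405),.224)):
    print(nm,onz(c,280+(u+.5)/7-.5,145+(v+.5)/7-.5,z,True),onz(c,280+(u+.5)/7-.5,145+(v+.5)/7-.5,.25,True))
E
```

```text
flange z 0.22283723119601445 top z 0.46321522382040703
flange circ px (np.float64(0.6593645679131844), np.float64(0.17638123222560448), np.float64(0.2350248717323558)) [311.87375415 325.01827243]
top blunt px 44987 [0.39679282 0.30253545 0.43281731] ((0.4063887298107147, 0.3012123703956604), (0.11991629004478455, 0.06784013658761978), 57.323726654052734)
post>236 45344 ((0.4063887298107147, 0.3012123703956604), (0.11991629004478455, 0.06784013658761978), 57.323726654052734)
0.236 0.25 156 [0.40744529 0.30168081] ((0.4127422273159027, 0.29995524883270264), (0.020864158868789673, 0.020487556234002113), 6.6315813064575195)
0.245 0.256 333 [0.40995133 0.30090195] ((0.41273805499076843, 0.29987823963165283), (0.020596370100975037, 0.020648567005991936), 7.585301399230957)
0.25 0.262 475 [0.41112874 0.30029037] ((0.4128774106502533, 0.29991990327835083), (0.019808132201433182, 0.020004253834486008), 6.385199546813965)
bot edge L [0.4309537  0.28898307 0.224     ] [0.42261808 0.2923436  0.25      ]
bot edge R [0.42958303 0.30859729 0.224     ] [0.42137674 0.31010719 0.25      ]
```

```bash
python3 -m pendant '[[0.04,-0.03,-0.01,0,0],[0.065,-0.075,-0.02,0,0],[0.085,-0.12,-0.03,0,0],[0.1,-0.165,-0.04,0,0],[0.11,-0.21,-0.05,0,0],[0.115,-0.255,-0.06,0,0],[0.115,-0.305,-0.07,0,0],[0.11,-0.35,-0.08,0,0],[0.1,-0.4,-0.09,0,0],[0.085,-0.445,-0.1,0,0],[0.065,-0.49,-0.12,0,0],[0.045,-0.53,-0.14,0,0]]'
python3 -m pendant '[[-0.02,-0.04,-0.01,0,0],[-0.045,-0.08,-0.02,0,0],[-0.045,-0.08,-0.02,0,0],[-0.045,-0.08,-0.02,0,0]]'
python3 - <<'E'
from h import *
p,d,c=snap('wrist','wrist2'); print(np.round(c['T'][:3,3],3).tolist(), np.round(ctrl.state()['qpos'],2))
cv2.imwrite('pics/w2c.png',cv2.resize(p[80:320,180:480],(750,600),interpolation=cv2.INTER_CUBIC)[:,:,::-1])
W=fcloud(c,d);Z=W[:,:,2]
R=np.hypot(W[:,:,0]-.417,W[:,:,1]+.313)
D=(R<.1)&(abs(Z-.068)<.006)&(d>0); print('disc z',np.median(Z[D]), D.sum())
hsv=cv2.cvtColor(p,cv2.COLOR_RGB2HSV)
m=(((hsv[:,:,0]<18)&(hsv[:,:,1]>100))&(R<.11)&(abs(Z-.068)<.008)).astype(np.uint8)
h=cv2.convexHull(max(cv2.findContours(m,0,1)[0],key=cv2.contourArea))[:,0]
X=np.array([onz(c,u,v,.068,True)[:2] for u,v in h]); print('disc circ',circ(X))
for a,b in((.085,.096),(.093,.105),(.096,.106)):
    Q=W[(R<.04)&(Z>a)&(Z<b)&(d>0)][:,:2]; print(a,b,len(Q),Q.mean(0),cv2.minAreaRect(Q.astype(np.float32)))
print('tube top z',np.percentile(Z[(R<.03)&(Z<.12)],95))
E
```

```text
time_s: 2.5
tcp_pos: [0.4643, -0.2329, 0.3813]
eef_rot: [[0.363, 0.001, -0.932], [0.932, -0.0, 0.363], [0.0, -1.0, -0.001]]
ft_force: [1.0, -0.6, -0.3]
grip_width: 0.087
time_s: 2.9
tcp_pos: [0.4194, -0.3124, 0.3613]
eef_rot: [[0.366, -0.001, -0.931], [0.931, 0.001, 0.366], [0.001, -1.0, 0.001]]
ft_force: [-0.8, 1.0, -0.9]
grip_width: 0.087
[0.344, -0.283, 0.34] [-0.14  0.08  0.77  1.85 -0.06  1.24  1.85]
disc z 0.0668046546863158 21649
disc circ (np.float64(0.416246779995901), np.float64(-0.3125511515248948), np.float64(0.08215185973936191))
0.085 0.096 285 [ 0.41351968 -0.31058067] ((0.41271480917930603, -0.3116760849952698), (0.038858234882354736, 0.032788585871458054), 68.79825592041016)
0.093 0.105 1618 [ 0.41515989 -0.31288648] ((0.41599488258361816, -0.31319430470466614), (0.039495259523391724, 0.04014253988862038), 68.51704406738281)
0.096 0.106 1519 [ 0.4153114  -0.31316431] ((0.41600507497787476, -0.31318721175193787), (0.03950164467096329, 0.04012957215309143), 68.47474670410156)
tube top z 0.09939021871756692
```

View pics/w2c.png

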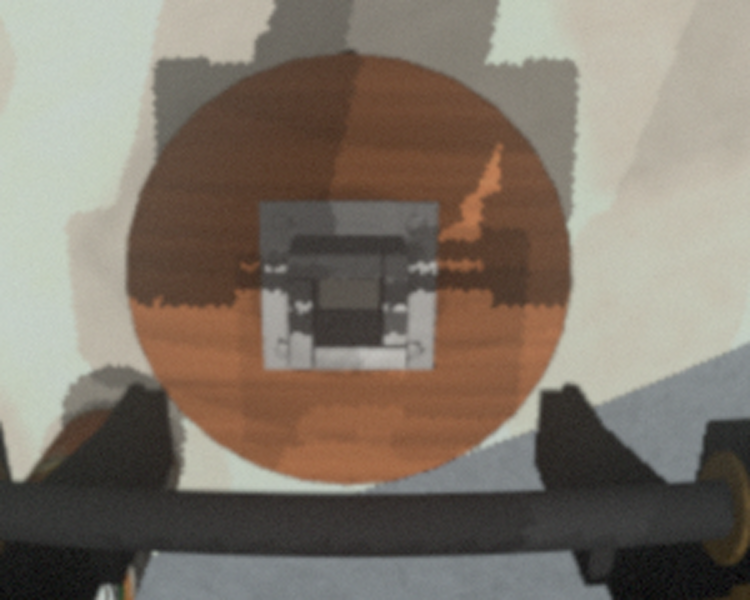

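The wrist view confirms the crown. The tube is at crop (349,290), centre (0.416,-0.313), top z about 0.100, 40 mm wide and aligned with the jaws. The disc radius comes out at about 83 mm. Descending.

```bash
python3 -m pendant '[[-0.002,0,-0.04,0,0],[-0.002,0,-0.075,0,0],[-0.002,0,-0.095,0,0],[-0.002,0,-0.105,0,0],[-0.002,0,-0.105,0,0]]' 40
python3 - <<'E'
from h import *
s=ctrl.state(); print(s['tcp_pos'],s['ft_force'])
p,d,c=snap('wrist','wrist3')
cv2.imwrite('pics/w3c.png',p[100:400,120:520][:,:,::-1])
E
```

```text
time_s: 3.45
tcp_pos: [0.418, -0.3112, 0.2558]
eef_rot: [[0.363, -0.002, -0.932], [0.932, 0.001, 0.363], [0.0, -1.0, 0.002]]
ft_force: [-0.6, -0.9, -0.2]
grip_width: 0.0866
[ 0.41802517 -0.31118272  0.25580612] [-0.61695549 -0.88190768 -0.18232807]
```

View pics/w3c.png

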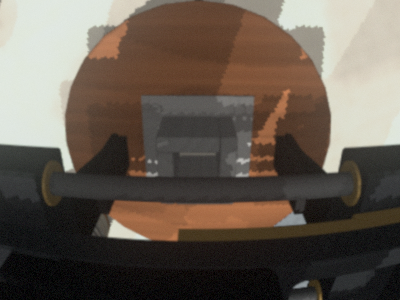

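The tube sits centred between the fingers, at crop (197,145). Closing.

```bash
python3 -m pendant '[[-0.002,-0.002,0,0,0],[-0.002,-0.002,0,0,0.3],[-0.002,-0.002,0,0,1],[-0.002,-0.002,0,0,1],[-0.002,-0.002,0,0,1],[-0.002,-0.002,0,0,1],[-0.002,-0.002,0,0,1]]' 45
```

```text
time_s: 4.2
tcp_pos: [0.415, -0.315, 0.2568]
eef_rot: [[0.366, 0.0, -0.931], [0.931, 0.0, 0.366], [0.0, -1.0, -0.0]]
ft_force: [-0.4, 0.3, -0.2]
grip_width: 0.047
```

```bash
python3 -m pendant '[[0,0,0,0,1],[0,0,0,0,1],[0,0,0,0,1]]' 45; python3 -m pendant '[[0,0,0.02,0,1],[0,0,0.05,0,1],[0,0,0.09,0,1],[0,0,0.13,0,1],[0,0,0.15,0,1]]' 45
python3 - <<'E'
from h import *
p,d,c=snap('wrist','wrist4'); q,e,k=snap('side','side4')
cv2.imwrite('pics/4.png',np.hstack([p[100:400,120:520],q[60:360,150:550]])[:,:,::-1])
E
```

```text
time_s: 4.5
tcp_pos: [0.4152, -0.3147, 0.2568]
eef_rot: [[0.366, 0.0, -0.931], [0.931, 0.001, 0.366], [0.001, -1.0, 0.0]]
ft_force: [-0.1, 0.8, 0.9]
grip_width: 0.0398
time_s: 5.0
tcp_pos: [0.4148, -0.3159, 0.4094]
eef_rot: [[0.367, 0.003, -0.93], [0.93, -0.002, 0.367], [-0.001, -1.0, -0.003]]
ft_force: [-0.5, 0.6, -4.0]
grip_width: 0.0396
```

View pics/4.png

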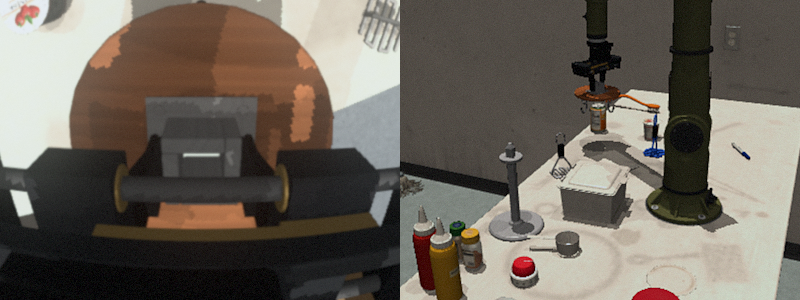

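The crown is held and lifted (about 4.4 N of weight, 39.6 mm opening). Next I'll carry it along an arc, with a turn of +26.5° to match the post's yaw.

```bash
python3 -m pendant '[[0.015,0.015,0.04,0,1],[0.035,0.045,0.073,0,1],[0.06,0.08,0.098,0.02,1],[0.08,0.12,0.118,0.06,1],[0.095,0.165,0.128,0.11,1],[0.105,0.21,0.135,0.17,1],[0.11,0.26,0.135,0.23,1],[0.112,0.31,0.135,0.29,1],[0.11,0.36,0.135,0.35,1],[0.1,0.405,0.135,0.4,1],[0.09,0.45,0.135,0.44,1],[0.075,0.495,0.135,0.46,1]]'
python3 -m pendant '[[-0.02,0.045,0,0,1],[-0.045,0.085,0,0,1],[-0.077,0.12,0,0,1],[-0.077,0.12,0,0,1],[-0.077,0.12,0,0,1],[-0.077,0.12,0,0,1]]'
python3 - <<'E'
from h import *
p,d,c=snap('wrist','wrist5'); q,e,k=snap('side','side5');r,f,l=snap('scene','scene5')
s=ctrl.state();print(s['tcp_pos'],np.round(s['qpos'],2),np.degrees(np.arctan2(s['eef_rot'][1,0],s['eef_rot'][0,0])))
cv2.imwrite('pics/5.png',np.hstack([cv2.resize(r[60:210,180:380],(400,300)),cv2.resize(q[100:300,130:430],(400,267))[:300] if 0 else cv2.resize(q[100:325,130:430],(400,300))])[:,:,::-1])
E
```

```text
time_s: 6.3
tcp_pos: [0.4898, 0.1817, 0.5384]
eef_rot: [[-0.086, -0.004, -0.996], [0.996, -0.003, -0.086], [-0.002, -1.0, 0.004]]
ft_force: [0.3, -0.1, -4.7]
grip_width: 0.0395
time_s: 6.9
tcp_pos: [0.4139, 0.299, 0.5398]
eef_rot: [[-0.083, -0.002, -0.997], [0.997, -0.003, -0.083], [-0.003, -1.0, 0.002]]
ft_force: [0.1, 1.0, -4.0]
grip_width: 0.0403
[0.41403573 0.29874922 0.54107705] [-0.83 -0.01  0.15  1.56  0.    1.59  0.97] 94.71875962634951
```

View pics/5.png

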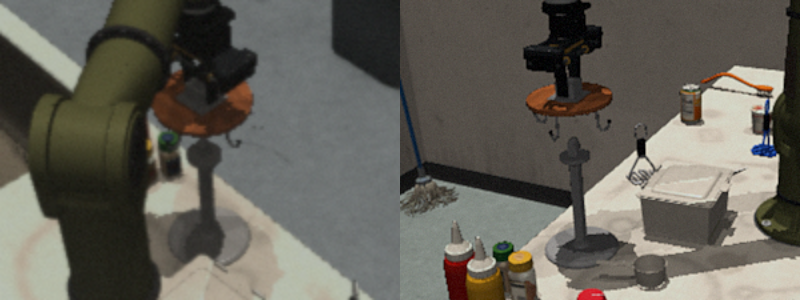

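View pics/wrist5.png

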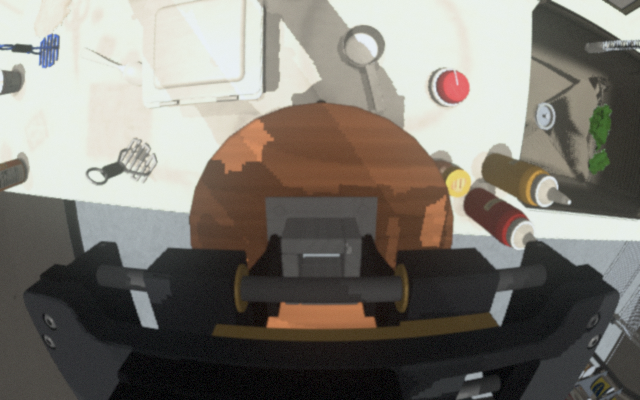

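Run:
```python
from h import *
s=ctrl.state(); zt=s['tcp_pos'][2]-.2568+.068
for tag in ('scene5','side5'):
    p,d,c=load(tag); W=cloud(c,d); Z=W[:,:,2]
    R=np.hypot(W[:,:,0]-.413,W[:,:,1]-.3)
    hsv=cv2.cvtColor(p,cv2.COLOR_RGB2HSV)
    m=((R<.12)&(abs(Z-zt)<.02)&(hsv[:,:,0]<18)&(hsv[:,:,1]>100)&(d>0)).astype(np.uint8)
    h=cv2.convexHull(max(cv2.findContours(m,0,1)[0],key=cv2.contourArea))[:,0]
    X=np.array([onz(c,u,v,zt)[:2] for u,v in h]); print(tag,'disc',circ(X),m.sum(),np.median(Z[m>0]),zt)
    m=((R<.05)&(abs(Z-.224)<.012)&(d>0)).astype(np.uint8)
    h=cv2.convexHull(max(cv2.findContours(m,0,1)[0],key=cv2.contourArea))[:,0]
    X=np.array([onz(c,u,v,.222)[:2] for u,v in h]); print(' flange',circ(X),m.sum())
    # post column mid: rows where post above flange / below
    m=((R<.03)&(Z>.06)&(Z<.2)&(d>0)); Q=W[m]; print(' column',Q.mean(0),m.sum())
    a=[(np.nonzero(m[v])[0].mean(),v) for v in range(400) if m[v].sum()>=3]; a=np.array(a); a=a[len(a)//2]
    o,dd=ray(c,*a); print(' midcol ray at z=.13:',onz(c,a[0],a[1],W[int(a[1]),int(round(a[0])),2])[:2], 'dir',np.round(dd/np.linalg.norm(dd),2))
    cv2.imwrite(f'pics/{tag}c.png',cv2.resize(p[80:200,240:340] if tag=='scene5' else p[150:270,200:300],(500,600),interpolation=cv2.INTER_CUBIC)[:,:,::-1])
a=cv2.imread('pics/scene5c.png');b=cv2.imread('pics/side5c.png');cv2.imwrite('pics/5c.png',cv2.resize(np.hstack([a,b]),(800,480)))
```

```text
scene5 disc (np.float64(0.4141436928102358), np.float64(0.29490335061362527), np.float64(0.08374822072441837)) 799 0.3537423094411467 0.35227705040069457
 flange (np.float64(0.415858238346812), np.float64(0.29938282126012783), np.float64(0.0336059636264914)) 164
 column [0.41141891 0.29383266 0.12883713] 191
 midcol ray at z=.13: [0.4039255  0.28535227] dir [ 0.43  0.54 -0.72]
side5 disc (np.float64(0.40363173052359547), np.float64(0.31551084201064883), np.float64(0.0894808260517052)) 969 0.3502281443299676 0.35227705040069457
 flange (np.float64(0.4083382973638832), np.float64(0.30751175815956866), np.float64(0.03688432378510746)) 226
 column [0.40910315 0.30802849 0.13134668] 422
 midcol ray at z=.13: [0.4058796  0.31230363] dir [ 0.49 -0.74 -0.47]
```

View pics/5c.png

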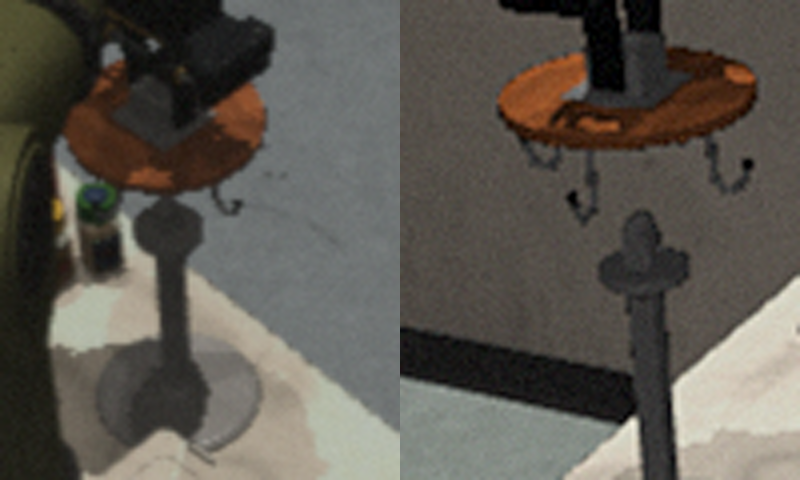

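The two views and the earlier wrist fit put the post axis at (0.413,0.300), within about 2 mm. The hooks and tube hang squarely above it. Lowering in stages, watching the force.

```bash
python3 -m pendant '[[-0.001,0.001,-0.03,0,1],[-0.001,0.001,-0.055,0,1],[-0.001,0.001,-0.068,0,1],[-0.001,0.001,-0.068,0,1]]'
python3 -m pendant '[[0,0,-0.005,0,1],[0,0,-0.009,0,1],[0,0,-0.013,0,1],[0,0,-0.016,0,1]]'
```

```text
time_s: 7.45
tcp_pos: [0.4121, 0.3002, 0.4718]
eef_rot: [[-0.084, -0.003, -0.996], [0.996, -0.003, -0.084], [-0.002, -1.0, 0.003]]
ft_force: [0.0, 0.1, -4.1]
grip_width: 0.0398
time_s: 7.85
tcp_pos: [0.4121, 0.301, 0.458]
eef_rot: [[-0.085, 0.001, -0.996], [0.996, 0.001, -0.085], [0.001, -1.0, -0.001]]
ft_force: [0.3, 0.9, -5.1]
grip_width: 0.0398
```

```bash
python3 -m pendant '[[0,0,-0.003,0,1],[0,0,-0.006,0,1],[0,0,-0.009,0,1],[0,0,-0.012,0,1]]'; python3 -m pendant '[[0,0,-0.003,0,1],[0,0,-0.006,0,1],[0,0,-0.008,0,1]]'
```

```text
time_s: 8.25
tcp_pos: [0.412, 0.301, 0.4456]
eef_rot: [[-0.085, 0.0, -0.996], [0.996, 0.0, -0.085], [0.0, -1.0, -0.0]]
ft_force: [-0.1, 0.1, -4.4]
grip_width: 0.0399
time_s: 8.55
tcp_pos: [0.412, 0.301, 0.4375]
eef_rot: [[-0.085, -0.0, -0.996], [0.996, -0.0, -0.085], [-0.0, -1.0, 0.0]]
ft_force: [0.3, -0.0, -4.4]
grip_width: 0.0398
```

It is sliding onto the post without side force. Continuing down to the flange.

```bash
python3 -m pendant '[[0,0,-0.003,0,1],[0,0,-0.006,0,1],[0,0,-0.009,0,1],[0,0,-0.01,0,1]]'; python3 -m pendant '[[0,0,-0.001,0,1],[0,0,-0.002,0,1]]';  python3 -m pendant '[[0,0,-0.001,0,1],[0,0,-0.001,0,1]]'
```

```text
time_s: 8.95
tcp_pos: [0.4119, 0.3009, 0.4273]
eef_rot: [[-0.085, -0.0, -0.996], [0.996, -0.0, -0.085], [-0.0, -1.0, 0.0]]
ft_force: [-0.3, 0.9, -4.6]
grip_width: 0.04
time_s: 9.15
tcp_pos: [0.412, 0.301, 0.4259]
eef_rot: [[-0.085, 0.0, -0.996], [0.996, 0.0, -0.085], [0.0, -1.0, -0.0]]
ft_force: [-0.6, -0.5, -4.4]
grip_width: 0.0395
time_s: 9.35
tcp_pos: [0.412, 0.301, 0.4249]
eef_rot: [[-0.085, 0.0, -0.996], [0.996, 0.0, -0.085], [0.0, -1.0, -0.0]]
ft_force: [-0.7, 0.5, -3.8]
grip_width: 0.0398
```

```bash
python3 -m pendant '[[0,0,-0.001,0,1],[0,0,-0.001,0,1]]'; python3 -m pendant '[[0,0,-0.001,0,1],[0,0,-0.001,0,1]]'
```

```text
time_s: 9.55
tcp_pos: [0.412, 0.3009, 0.4249]
eef_rot: [[-0.085, 0.001, -0.996], [0.996, 0.001, -0.085], [0.001, -1.0, -0.001]]
ft_force: [-1.6, -1.0, 3.0]
grip_width: 0.0394
time_s: 9.75
tcp_pos: [0.4119, 0.3008, 0.4248]
eef_rot: [[-0.085, 0.001, -0.996], [0.996, 0.001, -0.085], [0.001, -1.0, -0.001]]
ft_force: [-3.7, -3.1, 8.4]
grip_width: 0.0398
```

Contact at TCP z 0.4248, just as predicted for seating. Releasing and rising.

```bash
python3 -m pendant '[[0,0,0.0015,0,1],[0,0,0.0015,0,0.4],[0,0,0.0015,0,0.2],[0,0,0.0015,0,0],[0,0,0.0015,0,0],[0,0,0.0015,0,0],[0,0,0.03,0,0],[0,0,0.07,0,0],[0,0,0.11,0,0],[0,0,0.12,0,0],[0,0,0.12,0,0]]'
python3 - <<'E'
from h import *
p,d,c=snap('wrist','wrist6'); q,e,k=snap('side','side6');r,f,l=snap('scene','scene6')
for tag in ('scene6','side6'):
    p_,d_,c_=load(tag); W=cloud(c_,d_); Z=W[:,:,2]
    R=np.hypot(W[:,:,0]-.413,W[:,:,1]-.3)
    hsv=cv2.cvtColor(p_,cv2.COLOR_RGB2HSV)
    m=((R<.12)&(abs(Z-.236)<.02)&(hsv[:,:,0]<18)&(hsv[:,:,1]>100)&(d_>0)); print(tag,'disc z',np.median(Z[m]),m.sum())
W=fcloud(c,d);Z=W[:,:,2];R=np.hypot(W[:,:,0]-.413,W[:,:,1]-.3)
hsv=cv2.cvtColor(p,cv2.COLOR_RGB2HSV)
m=(((hsv[:,:,0]<18)&(hsv[:,:,1]>100))&(R<.11)&(abs(Z-.236)<.01)).astype(np.uint8); A=W[m>0]
print('disc z',np.median(A[:,2]),'plane',np.linalg.lstsq(np.c_[A[:,:2],np.ones(len(A))],A[:,2],rcond=None)[0])
Q=W[(R<.035)&(Z>.258)&(Z<.275)][:,:2]; print(len(Q),cv2.minAreaRect(Q.astype(np.float32)),np.percentile(Z[(R<.03)&(Z<.3)],95))
cv2.imwrite('pics/6.png',np.hstack([cv2.resize(p[80:320,160:480],(400,300)),cv2.resize(q[100:325,130:430],(400,300))])[:,:,::-1])
E
```

```text
time_s: 10.85
tcp_pos: [0.4122, 0.301, 0.5447]
eef_rot: [[-0.085, 0.003, -0.996], [0.996, 0.003, -0.085], [0.002, -1.0, -0.003]]
ft_force: [-0.6, 0.5, -0.4]
grip_width: 0.087
scene6 disc z 0.23800082248574084 997
side6 disc z 0.23476470527935955 1035
disc z 0.2347836035952601 plane [-0.00054635 -0.00074268  0.23522959]
1652 ((0.41275981068611145, 0.30046457052230835), (0.04043370857834816, 0.039739955216646194), 4.628248691558838) 0.26752078796418777
```

View pics/6.png

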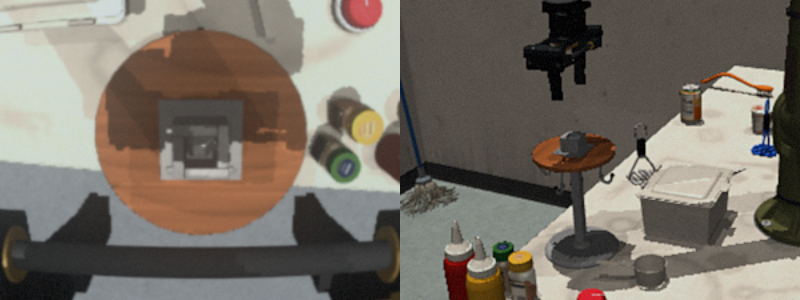

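The crown is seated: disc z is about 0.235–0.238 and level, tube top 0.2675 (expected 0.268), axis (0.4128,0.3005), yaw 4.6°. Next, a close look at the gripper's shape and at the masher.

Run:
```python
from h import *
q,e,k=load('side6'); r,f,l=load('scene6')
a=cv2.resize(q[60:200,190:310],(480,560),interpolation=cv2.INTER_CUBIC); b=cv2.resize(r[0:0+1,0:1],(1,1))
v=cv2.resize(r[10:150,200:280],(320,560),interpolation=cv2.INTER_CUBIC)
cv2.imwrite('pics/6g.png',np.hstack([a,v])[:,:,::-1])
W=cloud(k,e)
for row in (70,80,90,95,100,105,110,115,120,125,130,135,140):
    m=(np.hypot(W[row,:,0]-.412,W[row,:,1]-.301)<.13)&(e[row]>0); u=np.nonzero(m)[0]
    if len(u): print(row,u.min(),u.max(),'width',(u.max()-u.min()+1)*np.median(e[row][m])/k['fx'],'z',np.median(W[row,u,2]))
```

```text
70 233 262 width 0.07088189140102626 z 0.6193235741546874
80 234 263 width 0.07159501207196062 z 0.5957073017373824
90 235 265 width 0.07437008508033296 z 0.5725018170497769
95 235 263 width 0.06978003027676989 z 0.5605362910101226
100 238 265 width 0.06811455205145285 z 0.5467262950089967
105 236 272 width 0.09002083354618844 z 0.5353296320065941
110 240 268 width 0.07159648419465182 z 0.5192837995593929
115 241 268 width 0.06980072714595464 z 0.5055321105246198
120 241 280 width 0.10013080201567276 z 0.49307586375942414
125 241 281 width 0.10313165599136116 z 0.4797379572273873
130 237 280 width 0.11024587622626857 z 0.4693085622661122
135 223 280 width 0.141005783254675 z 0.4682386977051688
140 222 268 width 0.11232272109636018 z 0.46420156756258235
```

View pics/6g.png

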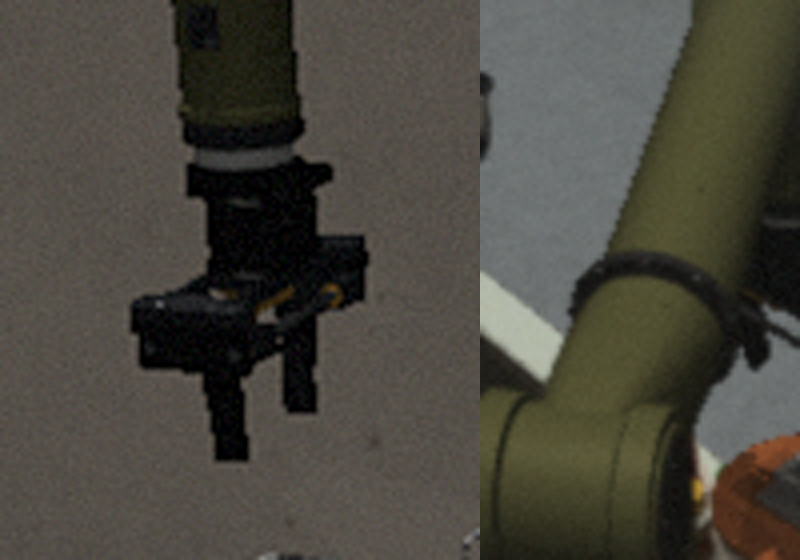

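A small mount plate sticks out beside the tool at TCP height on the camera side, at crop (320,172). I'll keep it clear of the disc. Next, the masher with the wrist camera.

```bash
python3 -m pendant '[[0.03,-0.04,0,0,0],[0.055,-0.08,-0.01,0,0],[0.075,-0.125,-0.025,0,0],[0.08,-0.17,-0.045,0,0],[0.08,-0.215,-0.065,0,0],[0.075,-0.26,-0.085,0,0],[0.065,-0.305,-0.105,0,0],[0.05,-0.345,-0.125,0,0],[0.04,-0.351,-0.125,0,0],[0.04,-0.351,-0.125,0,0],[0.04,-0.351,-0.125,0,0]]'
python3 - <<'E'
from h import *
p,d,c=snap('wrist','wrist7'); s=ctrl.state(); print(np.round(c['T'][:3,3],3).tolist(), np.round(s['qpos'],2),s['tcp_pos'])
cv2.imwrite('pics/w7c.png',cv2.resize(p[80:320,180:480],(750,600),interpolation=cv2.INTER_CUBIC)[:,:,::-1])
W=fcloud(c,d);Z=W[:,:,2];R=np.hypot(W[:,:,0]-.44,W[:,:,1]+.053)
print('table z',np.median(Z[(R<.15)&(abs(Z)<.01)]))
for a,b in((.003,.012),(.07,.105),(.100,.118),(.12,.145),(.14,.16)):
    Q=W[(R<.07)&(Z>a)&(Z<b)&(d>0)&((p.max(2)<150) if b<.02 else True)]
    if len(Q)>4: print(a,b,len(Q),Q.mean(0),cv2.minAreaRect(Q[:,:2].astype(np.float32)))
q,e,k=snap('scene','scene7'); q,e,k=snap('side','side7')
E
```

```text
time_s: 12.1
tcp_pos: [0.4522, -0.0487, 0.4177]
eef_rot: [[-0.087, 0.0, -0.996], [0.996, 0.001, -0.087], [0.001, -1.0, -0.0]]
ft_force: [0.3, -0.1, 1.0]
grip_width: 0.087
[0.372, -0.056, 0.396] [-0.49 -0.14  0.49  1.9   0.07  1.36  1.65] [ 0.45253384 -0.04827686  0.41795732]
table z -0.001405944468578002
0.003 0.012 1050 [ 0.43374397 -0.0527497   0.00448893] ((0.44020798802375793, -0.05341622978448868), (0.07360698282718658, 0.07806532829999924), 48.75436782836914)
0.07 0.105 125 [ 0.43366391 -0.05225612  0.08835163] ((0.4352573752403259, -0.05149632319808006), (0.02302689291536808, 0.009609352797269821), 77.603759765625)
0.1 0.118 316 [ 0.4394067  -0.05113411  0.11026218] ((0.43936583399772644, -0.051668182015419006), (0.02470359206199646, 0.013916397467255592), 45.558021545410156)
0.12 0.145 114 [ 0.43964945 -0.05259477  0.13254344] ((0.4404910206794739, -0.052963025867938995), (0.03641089051961899, 0.00532968295738101), 51.380496978759766)
0.14 0.16 249 [ 0.43934381 -0.0541076   0.14916802] ((0.44065573811531067, -0.052777692675590515), (0.03391900658607483, 0.005709898192435503), 50.426082611083984)
```

View pics/w7c.png

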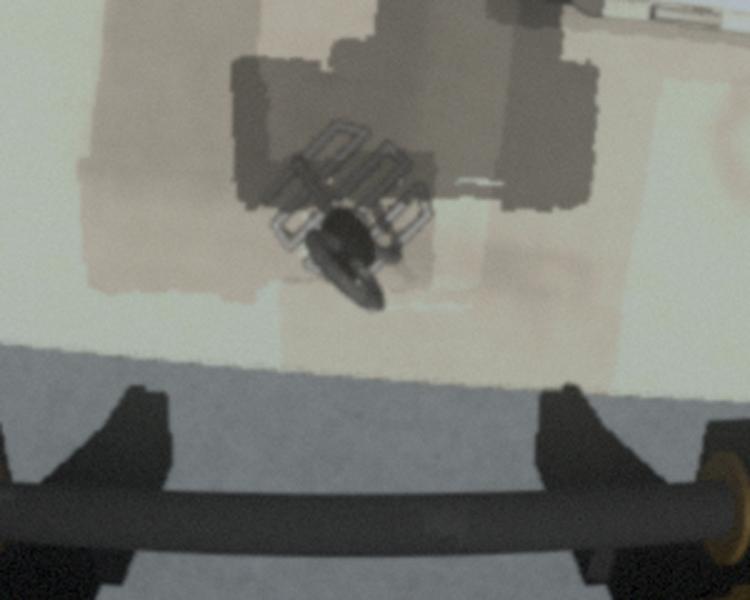

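The masher stands at (0.440,-0.053) with its eye plane at yaw of about 50°. In the crop the eye runs from (315,235) to (378,305), and there are steel wires and no blue. Next I'll check the box extents and the worktop edge to pick a hook.

Run:
```python
from h import *
for tag in ('scene7','side7'):
    p,d,c=load(tag); W=cloud(c,d);Z=W[:,:,2]
    m=(Z>.1)&(Z<.125)&(W[:,:,0]>.15)&(W[:,:,0]<.4)&(W[:,:,1]>-.02)&(W[:,:,1]<.2)&(d>0); Q=W[m]
    print(tag,len(Q),np.percentile(Q,[1,50,99],0),cv2.minAreaRect(Q[:,:2].astype(np.float32)))
    for y in (-.3,-.2,-.1,0,.1,.2,.3):
        m=(abs(Z)<.006)&(abs(W[:,:,1]-y)<.02)&(W[:,:,0]<.7)&(d>0); print(y, np.round(W[m][:,0].max(),3) if m.sum() else None,end='; ')
    print()
    for nm,(x,y) in dict(can=(.464,-.44),green=(.472,.49),yel=(.41,.51)).items():
        m=(np.hypot(W[:,:,0]-x,W[:,:,1]-y)<.06)&(Z>.08)&(Z<.13)&(d>0); Q=W[m]
        if len(Q): print(nm,len(Q),cv2.minEnclosingCircle(Q[:,:2].astype(np.float32)),Q[:,2].max())
```

```text
scene7 2134 [[0.15809976 0.01482219 0.10064327]
 [0.24323376 0.09827029 0.10941844]
 [0.3346234  0.19631898 0.11868581]] ((0.2437674105167389, 0.10683917999267578), (0.18563498556613922, 0.1918978989124298), 4.736989498138428)
-0.3 0.544; -0.2 0.544; -0.1 0.544; 0 0.545; 0.1 0.543; 0.2 0.541; 0.3 0.544; 
can 408 ((0.47438251972198486, -0.46373507380485535), 0.033807430416345596) 0.12375559425627403
side7 1608 [[0.15537952 0.02239709 0.10048871]
 [0.23625897 0.12256926 0.1072142 ]
 [0.33102492 0.19817928 0.11321405]] ((0.24292364716529846, 0.10759998112916946), (0.18501180410385132, 0.1846465766429901), 0.20578166842460632)
-0.3 0.537; -0.2 0.537; -0.1 0.539; 0 0.539; 0.1 0.534; 0.2 0.539; 0.3 0.54; 
can 173 ((0.4760315716266632, -0.45595499873161316), 0.038759320974349976) 0.1144146886844497
green 265 ((0.45195063948631287, 0.4955902695655823), 0.04089772328734398) 0.10274150859777165
yel 356 ((0.4309536814689636, 0.5030491352081299), 0.0389987975358963) 0.10286092288577298
```

I'm choosing the +x-side hook. It has free space beyond it, and the camera plate can face outward. The masher can't be grasped by the handle and hung with a vertical tool under the disc. So I'll grip it by the eye, carry it to open table and lay it down gently. Then I'll regrip it at the foot end so the eye points inward.

```bash
python3 -m pendant '[[-0.003,-0.001,0,-0.14,0],[-0.006,-0.002,0,-0.28,0],[-0.009,-0.003,-0.01,-0.42,0],[-0.012,-0.004,-0.02,-0.56,0],[-0.012,-0.004,-0.03,-0.7,0],[-0.012,-0.004,-0.045,-0.77,0],[-0.012,-0.004,-0.06,-0.77,0],[-0.012,-0.004,-0.06,-0.77,0]]' 8
python3 - <<'E'
from h import *
p,d,c=snap('wrist','wrist8'); s=ctrl.state(); print(np.round(s['qpos'],2),s['tcp_pos'],np.degrees(np.arctan2(s['eef_rot'][1,0],s['eef_rot'][0,0])))
cv2.imwrite('pics/w8c.png',cv2.resize(p[80:320,180:480],(750,600),interpolation=cv2.INTER_CUBIC)[:,:,::-1])
W=fcloud(c,d);Z=W[:,:,2];R=np.hypot(W[:,:,0]-.44,W[:,:,1]+.053)
for a,b in((.12,.135),(.12,.15),(.135,.16)):
    Q=W[(R<.04)&(Z>a)&(Z<b)&(d>0)]
    if len(Q)>4: print(a,b,len(Q),Q.mean(0),cv2.minAreaRect(Q[:,:2].astype(np.float32)),Q[:,2].max())
E
```

```text
time_s: 13.05
tcp_pos: [0.4398, -0.0529, 0.3562]
eef_rot: [[0.631, -0.003, -0.776], [0.776, -0.001, 0.631], [-0.003, -1.0, 0.002]]
ft_force: [-0.1, -0.2, -0.4]
grip_width: 0.0872
[-0.41 -0.12  0.45  2.01  0.05  1.24  0.9 ] [ 0.4401592  -0.05311806  0.35735619] 50.86721408421738
0.12 0.135 137 [ 0.43943924 -0.05201521  0.12716088] ((0.440615713596344, -0.05219051241874695), (0.03731478378176689, 0.005005226470530033), 50.71159744262695) 0.13490114913445647
0.12 0.15 413 [ 0.43976066 -0.05202543  0.13877114] ((0.44093549251556396, -0.052456848323345184), (0.037313081324100494, 0.0059507968835532665), 50.51106643676758) 0.1499524706832604
0.135 0.16 477 [ 0.44032686 -0.05216359  0.14755537] ((0.4410396218299866, -0.052459441125392914), (0.03686685115098953, 0.005906814243644476), 50.12355422973633) 0.15387240762995952
```

View pics/w8c.png

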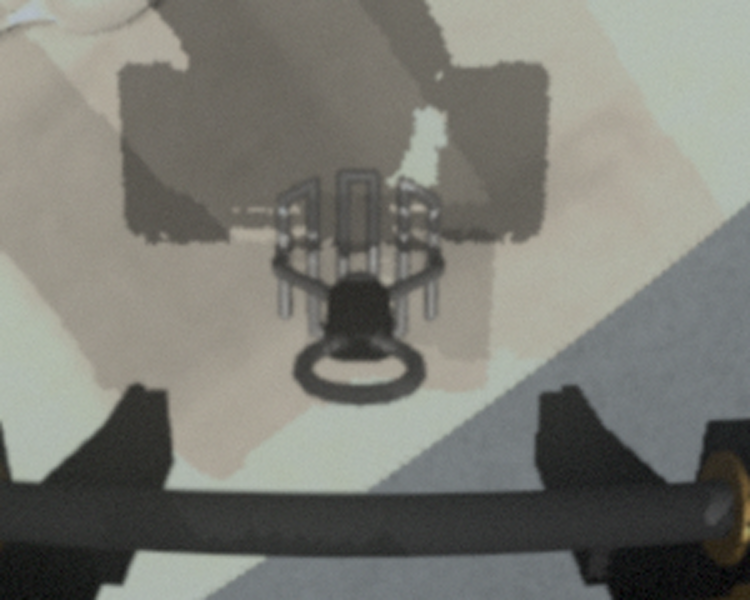

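Eye aligned with the jaws (crop (360,370)). Descending, gripping and lifting slightly.

```bash
python3 -m pendant '[[0.001,0,-0.03,0,0],[0.001,0,-0.053,0,0.2],[0.001,0,-0.053,0,1],[0.001,0,-0.053,0,1],[0.001,0,-0.053,0,1],[0.001,0,-0.053,0,1],[0.001,0,-0.053,0,1],[0.001,0,-0.053,0,1],[0.001,0,-0.053,0,1],[0.001,0,-0.053,0,1]]' 10
python3 -m pendant '[[0,0,0.01,0,1],[0,0,0.03,0,1],[0,0,0.04,0,1]]'
python3 - <<'E'
from h import *
q,e,k=snap('side','side9'); r,f,l=snap('scene','scene9')
cv2.imwrite('pics/9.png',np.hstack([cv2.resize(r[150:270,290:410],(400,400),interpolation=cv2.INTER_CUBIC),cv2.resize(q[120:280,240:400],(400,400),interpolation=cv2.INTER_CUBIC)])[:,:,::-1])
E
```

```text
time_s: 14.1
tcp_pos: [0.4413, -0.054, 0.3052]
eef_rot: [[0.632, 0.001, -0.775], [0.775, 0.0, 0.632], [0.001, -1.0, -0.001]]
ft_force: [-0.1, 0.3, 1.2]
grip_width: 0.037
time_s: 14.4
tcp_pos: [0.4412, -0.0542, 0.3463]
eef_rot: [[0.633, 0.001, -0.774], [0.774, 0.0, 0.633], [0.001, -1.0, -0.001]]
ft_force: [0.9, -0.1, -1.3]
grip_width: 0.0367
```

View pics/9.png

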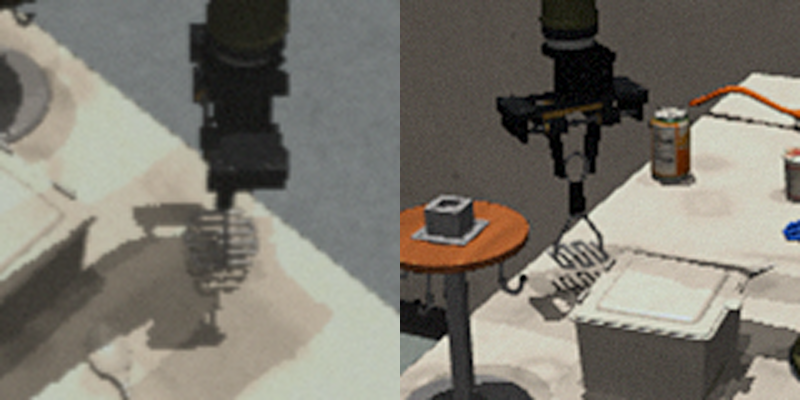

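The masher hangs from the jaws. Carrying it to open table, turning to yaw 0, and setting the foot down.

```bash
python3 -m pendant '[[0.008,-0.02,0,-0.14,1],[0.016,-0.04,0,-0.28,1],[0.024,-0.06,0,-0.42,1],[0.024,-0.066,0,-0.56,1],[0.024,-0.066,0,-0.7,1],[0.024,-0.066,0,-0.82,1],[0.024,-0.066,-0.01,-0.88,1],[0.024,-0.066,-0.025,-0.88,1],[0.024,-0.066,-0.035,-0.88,1],[0.024,-0.066,-0.039,-0.88,1],[0.024,-0.066,-0.041,-0.88,1],[0.024,-0.066,-0.0415,-0.88,1]]' 10
python3 -m pendant '[[0,-0.008,0.001,0,1],[0,-0.016,0.002,0,1],[0,-0.024,0.002,0,1],[0,-0.032,0.002,0,1],[0,-0.040,0.002,0,1],[0,-0.048,0.002,0,1]]' 6
python3 - <<'E'
from h import *
p,d,c=snap('wrist','wrist10');q,e,k=snap('side','side10'); r,f,l=snap('scene','scene10')
cv2.imwrite('pics/10.png',np.hstack([cv2.resize(r[170:290,310:430],(400,400),interpolation=cv2.INTER_CUBIC),cv2.resize(q[120:280,260:420],(400,400),interpolation=cv2.INTER_CUBIC)])[:,:,::-1])
E
```

```text
time_s: 15.7
tcp_pos: [0.4653, -0.1205, 0.3049]
eef_rot: [[1.0, 0.001, -0.006], [0.006, -0.0, 1.0], [0.001, -1.0, -0.0]]
ft_force: [-3.7, -0.7, 11.3]
grip_width: 0.0365
time_s: 16.3
tcp_pos: [0.4653, -0.1685, 0.3058]
eef_rot: [[1.0, 0.001, -0.006], [0.006, -0.0, 1.0], [0.001, -1.0, -0.0]]
ft_force: [-0.4, -1.2, 0.4]
grip_width: 0.0372
```

View pics/10.png

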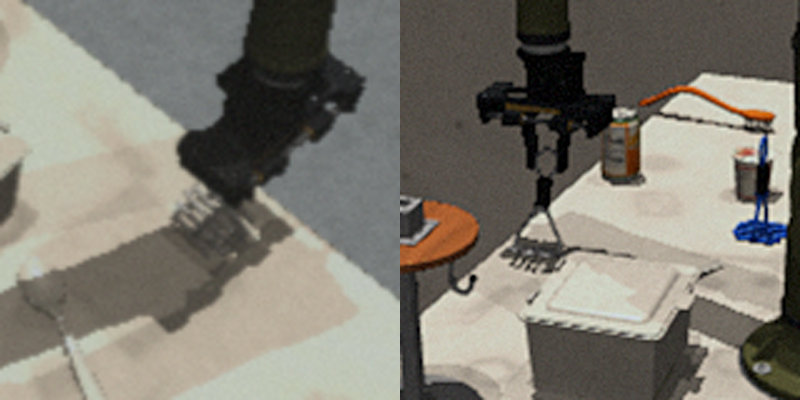

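View pics/wrist10.png

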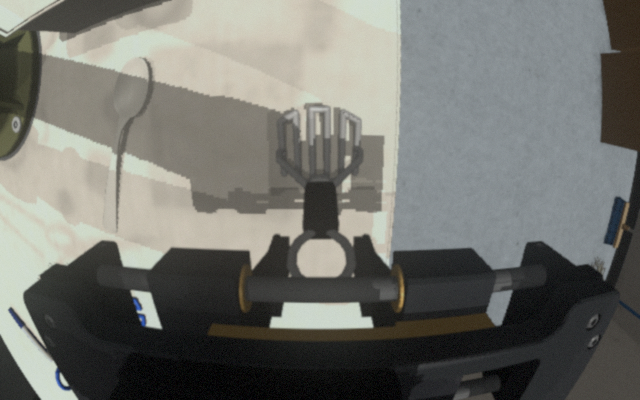

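The wrist view shows the foot pivoting up behind (foot at (320,125), eye ring opening up), so it is tipping rather than sliding. Continuing along the arc.

```bash
python3 -m pendant '[[0,-0.012,-0.001,0,1],[0,-0.023,-0.003,0,1],[0,-0.034,-0.006,0,1],[0,-0.0455,-0.011,0,1],[0,-0.056,-0.016,0,1],[0,-0.066,-0.022,0,1],[0,-0.075,-0.029,0,1],[0,-0.084,-0.037,0,1]]' 6
python3 - <<'E'
from h import *
p,d,c=snap('wrist','wrist11');q,e,k=snap('side','side11')
W=fcloud(c,d);Z=W[:,:,2]
m=(abs(W[:,:,0]-.465)<.05)&(W[:,:,1]>-.2)&(W[:,:,1]<-.03)&(Z>.01)&(Z<.1)&(d>0); Q=W[m]; print(len(Q),np.percentile(Q,[2,50,98],0))
cv2.imwrite('pics/11.png',np.hstack([p[60:360,120:520],cv2.resize(q[130:280,260:460],(400,300),interpolation=cv2.INTER_CUBIC)])[:,:,::-1])
E
```

```text
time_s: 17.25
tcp_pos: [0.465, -0.2529, 0.2678]
eef_rot: [[1.0, 0.0, -0.006], [0.006, -0.0, 1.0], [0.0, -1.0, -0.0]]
ft_force: [0.4, -0.6, -0.0]
grip_width: 0.0366
5655 [[ 0.42855957 -0.19837753  0.01264521]
 [ 0.46387315 -0.147385    0.04924553]
 [ 0.49768172 -0.12224046  0.07202124]]
```

View pics/11.png

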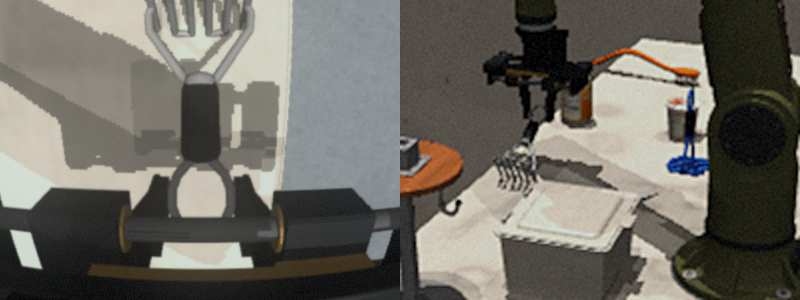

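It has tipped about 60°. Finishing the lay-down.

```bash
python3 -m pendant '[[0,-0.008,-0.009,0,1],[0,-0.015,-0.018,0,1],[0,-0.021,-0.028,0,1],[0,-0.027,-0.039,0,1],[0,-0.031,-0.05,0,1],[0,-0.035,-0.061,0,1],[0,-0.0375,-0.072,0,1],[0,-0.0395,-0.080,0,1],[0,-0.0395,-0.082,0,1]]' 6
python3 - <<'E'
from h import *
p,d,c=snap('wrist','wrist12');q,e,k=snap('side','side12')
cv2.imwrite('pics/12.png',np.hstack([p[60:360,120:520],cv2.resize(q[130:280,260:460],(400,300),interpolation=cv2.INTER_CUBIC)])[:,:,::-1])
E
```

```text
time_s: 18.25
tcp_pos: [0.4646, -0.2914, 0.185]
eef_rot: [[1.0, -0.002, -0.006], [0.006, 0.001, 1.0], [-0.002, -1.0, 0.001]]
ft_force: [1.3, -0.2, -0.2]
grip_width: 0.0365
```

View pics/12.png

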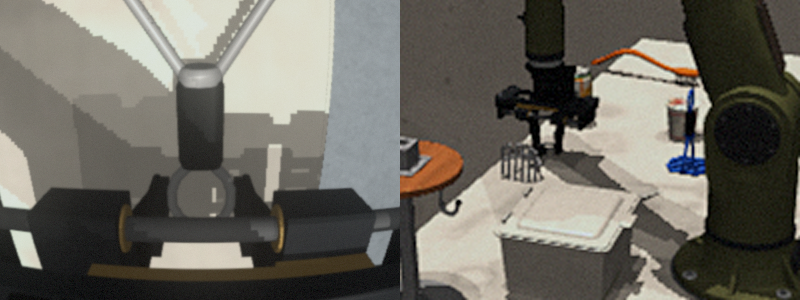

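Laid flat (foot upright, eye on the table). Releasing, rising and looking from above the foot.

```bash
python3 -m pendant '[[0,0,0,0,0.4],[0,0,0,0,0],[0,0,0,0,0],[0,0,0.04,0,0],[0,0,0.09,0,0],[0,0.03,0.13,0,0],[0,0.07,0.16,0,0],[0,0.12,0.16,0,0],[0,0.13,0.16,0,0],[0,0.13,0.16,0,0],[0,0.13,0.16,0,0]]' 6
python3 - <<'E'
from h import *
p,d,c=snap('wrist','wrist13');q,e,k=snap('side','side13');snap('scene','scene13')
s=ctrl.state(); print(s['tcp_pos'],np.round(s['qpos'],2))
cv2.imwrite('pics/13.png',np.hstack([p[60:360,120:520],cv2.resize(q[130:280,260:460],(400,300),interpolation=cv2.INTER_CUBIC)])[:,:,::-1])
W=fcloud(c,d);Z=W[:,:,2]
B=(abs(W[:,:,0]-.465)<.07)&(W[:,:,1]>-.36)&(W[:,:,1]<-.08)&(Z<.1)&(d>0)
m=B&(Z>.055); Q=W[m]; print('foot top',len(Q),np.percentile(Q,[1,50,99],0),cv2.minAreaRect(Q[:,:2].astype(np.float32)))
m=B&(Z>.02)&(Z<.055); Q=W[m]; print('mid',len(Q),np.percentile(Q,[1,50,99],0))
m=B&(Z>.008)&(p.max(2)<60)&(W[:,:,1]<-.2); Q=W[m]; print('handle',len(Q),np.percentile(Q,[1,50,99],0),cv2.minAreaRect(Q[:,:2].astype(np.float32)))
m=B&(Z>.004)&(W[:,:,1]<-.265); Q=W[m]; print('eye',len(Q),np.percentile(Q,[1,50,99],0))
E
```

```text
time_s: 19.45
tcp_pos: [0.4648, -0.1626, 0.3463]
eef_rot: [[1.0, 0.0, -0.005], [0.005, -0.001, 1.0], [0.0, -1.0, -0.001]]
ft_force: [-0.4, -1.1, -0.8]
grip_width: 0.0867
[ 0.46469039 -0.16332739  0.34601256] [-0.29  0.01  0.59  1.93 -0.01  1.2   0.3 ]
foot top 532 [[ 0.42843335 -0.17271241  0.05523199]
 [ 0.46331478 -0.16856865  0.06300099]
 [ 0.49776506 -0.16567771  0.07053741]] ((0.46318089962005615, -0.16935332119464874), (0.07157263904809952, 0.007329736370593309), 0.7005986571311951)
mid 1603 [[ 0.42848381 -0.25820276  0.02018035]
 [ 0.46440467 -0.19774197  0.02630338]
 [ 0.49823762 -0.15927783  0.05418569]]
handle 424 [[ 0.455348   -0.26809668  0.01703035]
 [ 0.46438512 -0.24919724  0.02176108]
 [ 0.47345574 -0.23079055  0.02596003]] ((0.46404755115509033, -0.24907541275024414), (0.018546605482697487, 0.040223728865385056), 1.0939462184906006)
eye 49 [[ 0.45319988 -0.27314754  0.00877032]
 [ 0.46559848 -0.26727862  0.01737422]
 [ 0.47686705 -0.26505191  0.01930453]]
```

View pics/13.png

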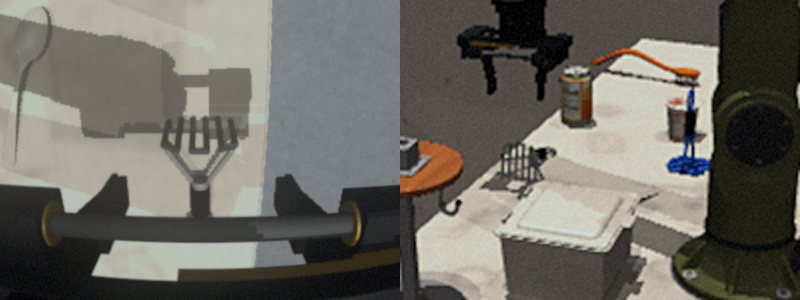

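The foot is centred at about (0.463,-0.162), 72 mm wide (x 0.4285–0.498), top z 0.071. It is aligned with the jaws. Descending on the foot and gripping.

```bash
python3 -m pendant '[[-0.0015,0.001,-0.04,0,0],[-0.0015,0.001,-0.08,0,0],[-0.0015,0.001,-0.115,0,0],[-0.0015,0.001,-0.135,0,0],[-0.0015,0.001,-0.146,0,0],[-0.0015,0.001,-0.146,0,0.3],[-0.0015,0.001,-0.146,0,1],[-0.0015,0.001,-0.146,0,1],[-0.0015,0.001,-0.146,0,1],[-0.0015,0.001,-0.146,0,1]]' 25
python3 -m pendant '[[0,0,0.01,0,1],[0,0,0.03,0,1],[0,0,0.06,0,1],[0,0,0.08,0,1],[0,0,0.08,0,1]]' 25
python3 - <<'E'
from h import *
p,d,c=snap('wrist','wrist14');q,e,k=snap('side','side14');r,f,l=snap('scene','scene14')
cv2.imwrite('pics/14.png',np.hstack([cv2.resize(r[170:290,330:490],(400,300),interpolation=cv2.INTER_CUBIC),cv2.resize(q[110:260,260:460],(400,300),interpolation=cv2.INTER_CUBIC)])[:,:,::-1])
E
```

```text
time_s: 20.6
tcp_pos: [0.464, -0.1607, 0.2012]
eef_rot: [[1.0, 0.002, -0.006], [0.006, -0.0, 1.0], [0.002, -1.0, -0.0]]
ft_force: [-1.0, -1.0, 0.4]
grip_width: 0.0736
time_s: 21.1
tcp_pos: [0.4647, -0.1611, 0.2837]
eef_rot: [[1.0, 0.007, -0.006], [0.006, -0.0, 1.0], [0.007, -1.0, -0.0]]
ft_force: [0.3, -0.1, -1.8]
grip_width: 0.0727
```

View pics/14.png

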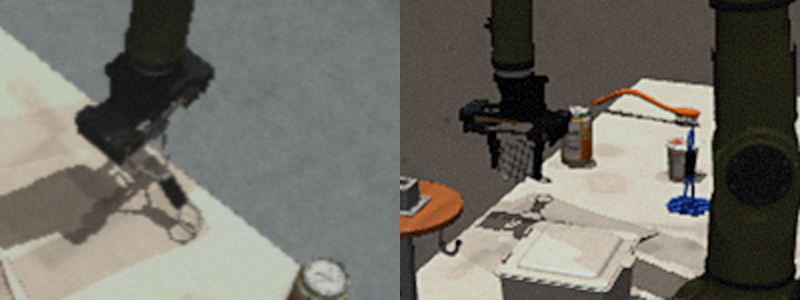

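View pics/wrist14.png

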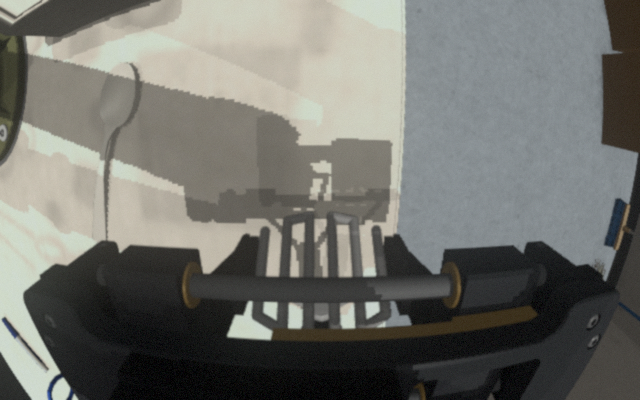

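The grip pivoted: the eye drooped to the table (scene crop (185,230)), so the thin foot wire can't hold it level. Setting it back down. I'll regrip on the handle's lower end, nearer the centre of mass.

```bash
python3 -m pendant '[[0,0,-0.02,0,1],[0,0,-0.04,0,1],[0,0,-0.06,0,1],[0,0,-0.075,0,1],[0,0,-0.082,0,1],[0,0,-0.082,0,0.2],[0,0,-0.082,0,0],[0,0,-0.04,0,0],[0,0,0.01,0,0],[0,0,0.06,0,0],[0,0.0,0.063,0,0],[0,0.0,0.063,0,0]]' 10
python3 - <<'E'
from h import *
p,d,c=snap('wrist','wrist15');q,e,k=snap('side','side15');r,f,l=snap('scene','scene15')
s=ctrl.state(); print(s['tcp_pos'],s['ft_force'],s['grip_width'])
W=fcloud(c,d);Z=W[:,:,2]
B=(abs(W[:,:,0]-.465)<.07)&(W[:,:,1]>-.36)&(W[:,:,1]<-.08)&(Z<.1)&(d>0)
m=B&(Z>.055); Q=W[m]; print('foot top',len(Q),np.percentile(Q,[1,50,99],0),cv2.minAreaRect(Q[:,:2].astype(np.float32)))
m=B&(Z>.008)&(p.max(2)<60)&(W[:,:,1]<-.2); Q=W[m]; print('handle',len(Q),np.percentile(Q,[1,50,99],0),cv2.minAreaRect(Q[:,:2].astype(np.float32)))
for tag in('scene15','side15'):
    P,D,C=load(tag); V=cloud(C,D); 
    m=(abs(V[:,:,0]-.465)<.04)&(V[:,:,1]>-.36)&(V[:,:,1]<-.2)&(V[:,:,2]>.008)&(V[:,:,2]<.06)&(P.max(2)<60)&(D>0); Q=V[m]; print(tag,len(Q),np.percentile(Q,[1,50,99],0) if len(Q) else '')
cv2.imwrite('pics/15.png',np.hstack([p[60:360,120:520],cv2.resize(r[190:310,330:490],(400,300),interpolation=cv2.INTER_CUBIC)])[:,:,::-1])
E
```

```text
time_s: 22.45
tcp_pos: [0.4639, -0.1608, 0.345]
eef_rot: [[1.0, 0.004, -0.006], [0.006, 0.0, 1.0], [0.004, -1.0, 0.0]]
ft_force: [0.6, 0.2, -0.4]
grip_width: 0.0874
[ 0.46286841 -0.16027812  0.34173163] [ 0.7578286  -0.22896279 -0.85746494] 0.08745006415694885
foot top 553 [[ 0.42666844 -0.17423299  0.05533807]
 [ 0.46279706 -0.16934671  0.06303193]
 [ 0.49550231 -0.16489944  0.07035616]] ((0.46121180057525635, -0.1699451357126236), (0.07043391466140747, 0.008994649164378643), 2.065601110458374)
handle 392 [[ 0.45596482 -0.26461706  0.01773612]
 [ 0.46504861 -0.24752603  0.0220718 ]
 [ 0.47525083 -0.23084002  0.02563728]] ((0.46510639786720276, -0.24795009195804596), (0.01895434968173504, 0.036722246557474136), 3.3739917278289795)
scene15 75 [[ 0.45471391 -0.27051188  0.00965976]
 [ 0.46194651 -0.24985757  0.02318384]
 [ 0.47421823 -0.22802786  0.03302452]]
side15 18 [[ 0.45362982 -0.26441225  0.01026746]
 [ 0.4567503  -0.24165812  0.01827685]
 [ 0.46434734 -0.21800359  0.02313648]]
```

View pics/15.png

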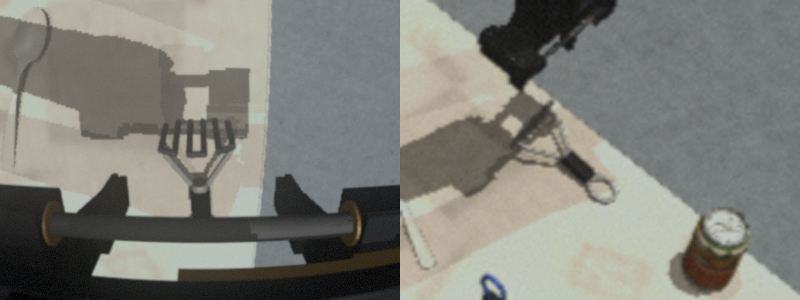

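It lies flat again, rotated by about 2.5°, with the handle from y -0.224 to -0.270. Moving to its lower end.

```bash
python3 -m pendant '[[0.001,-0.045,0,0.02,0],[0.001,-0.071,-0.03,0.04,0],[0.001,-0.071,-0.075,0.04,0],[0.001,-0.071,-0.115,0.04,0],[0.001,-0.071,-0.145,0.04,0],[0.001,-0.071,-0.158,0.04,0],[0.001,-0.071,-0.158,0.04,0]]' 40
python3 - <<'E'
from h import *
s=ctrl.state(); print(s['tcp_pos'],s['ft_force'])
p,d,c=snap('wrist','wrist16'); cv2.imwrite('pics/16.png',cv2.resize(p[100:340,160:480],(800,600))[:,:,::-1])
E
```

```text
time_s: 23.3
tcp_pos: [0.4634, -0.2318, 0.1842]
eef_rot: [[0.999, -0.004, -0.045], [0.045, 0.001, 0.999], [-0.004, -1.0, 0.001]]
ft_force: [-0.6, -0.6, 0.7]
grip_width: 0.0869
[ 0.46342121 -0.231764    0.1841557 ] [-0.60350431 -0.63929831  0.699119  ]
```

View pics/16.png

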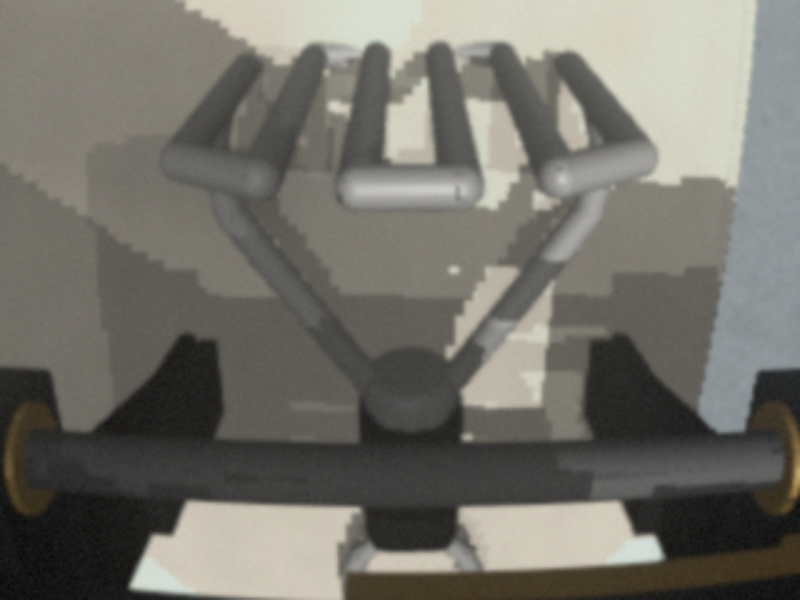

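The handle is between the fingers (crop (410,450)), with the foot clear of the body. Closing and lifting.

```bash
python3 -m pendant '[[0,0,0,0,0.6],[0,0,0,0,1],[0,0,0,0,1],[0,0,0,0,1],[0,0,0,0,1],[0,0,0,0,1],[0,0,0,0,1],[0,0,0,0,1],[0,0,0,0,1]]' 45
python3 -m pendant '[[0,0,0.01,0,1],[0,0,0.03,0,1],[0,0,0.07,0,1],[0,0,0.12,0,1],[0,0,0.14,0,1],[0,0,0.14,0,1]]' 45
python3 - <<'E'
from h import *
p,d,c=snap('wrist','wrist17');q,e,k=snap('side','side17');r,f,l=snap('scene','scene17')
cv2.imwrite('pics/17.png',np.hstack([cv2.resize(r[160:280,330:490],(400,300),interpolation=cv2.INTER_CUBIC),cv2.resize(q[90:240,250:450],(400,300),interpolation=cv2.INTER_CUBIC)])[:,:,::-1])
E
```

```text
time_s: 24.25
tcp_pos: [0.4644, -0.2315, 0.1853]
eef_rot: [[0.999, -0.0, -0.046], [0.046, 0.0, 0.999], [-0.0, -1.0, 0.0]]
ft_force: [-0.7, -0.4, -0.5]
grip_width: 0.0232
time_s: 24.85
tcp_pos: [0.4655, -0.2325, 0.3295]
eef_rot: [[0.999, 0.008, -0.046], [0.046, -0.001, 0.999], [0.008, -1.0, -0.002]]
ft_force: [-0.2, -0.8, -0.9]
grip_width: 0.0215
```

View pics/17.png

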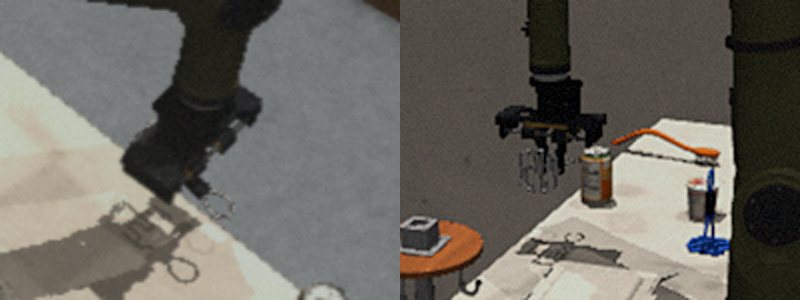

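View pics/wrist17.png

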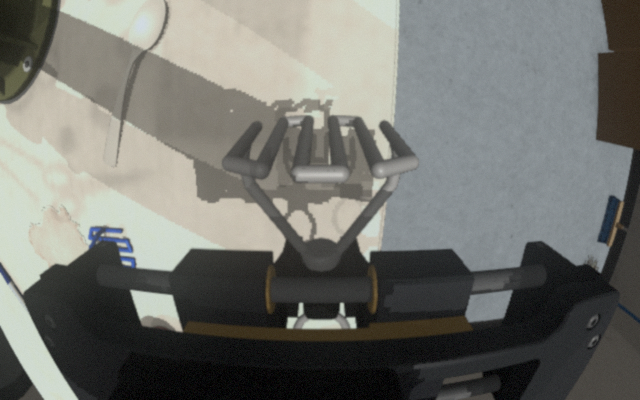

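The masher is held level, with the eye sticking out on the -y side (scene about (417,242), side about (332,169)). Measuring the eye relative to the tool.

Run:
```python
from h import *
s=ctrl.state(); t=s['tcp_pos']; g=t+.164*s['eef_rot'][:,1]; print('grasp',g)
ims=[]
for tag,(u0,v0) in (('scene17',(417,242)),('side17',(332,169))):
    p,d,c=load(tag); W=cloud(c,d)
    m=(np.hypot(W[:,:,0]-.469,W[:,:,1]+.30)<.06)&(W[:,:,1]<-.272)&(W[:,:,2]>.1)&(W[:,:,2]<.24)&(d>0)
    Q=W[m]; vv,uu=np.nonzero(m); print(tag,len(Q),np.percentile(Q,[2,50,98],0).round(4), uu.min(),uu.max(),vv.min(),vv.max())
    if len(Q)>10:
        cc=Q.mean(0); U,S,V=np.linalg.svd(Q-cc); print(' normal',V[2].round(3),S)
    ims.append(cv2.resize(p[v0-25:v0+25,u0-25:u0+25],(400,400),interpolation=cv2.INTER_CUBIC))
cv2.imwrite('pics/17e.png',np.hstack(ims)[:,:,::-1])
```

```text
grasp [ 0.46370998 -0.23108826  0.16042692]
scene17 58 [[ 0.4303 -0.3114  0.1434]
 [ 0.4657 -0.2911  0.151 ]
 [ 0.486  -0.2722  0.2209]] 407 423 231 247
 normal [-0.566  0.442 -0.696] [0.14723498 0.09486287 0.06900072]
side17 11 [[ 0.4512 -0.3098  0.142 ]
 [ 0.4565 -0.3     0.1465]
 [ 0.4733 -0.2746  0.1517]] 332 336 169 171
 normal [-0.045 -0.256  0.966] [0.0469896  0.01581396 0.00553467]
```

View pics/17e.png

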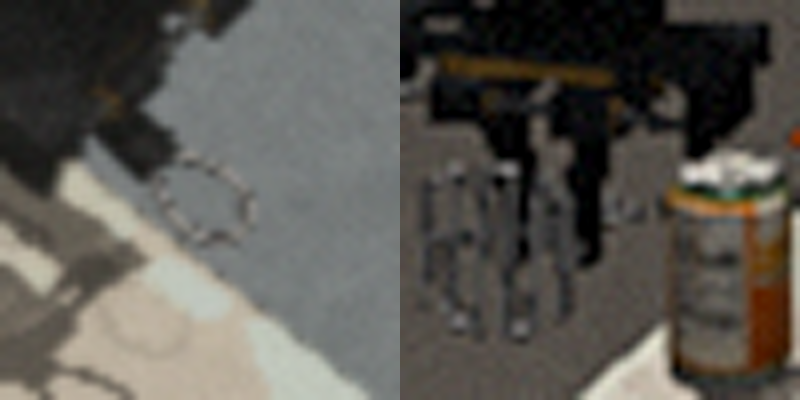

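The eye sits about 75 mm from the grasp and 12–15 mm below it, which matches the lying tilt. Carrying it out past the +x hook at staging height, turning so the eye points inward.

```bash
python3 -m pendant '[[0.03,0.035,0.01,-0.14,1],[0.06,0.07,0.02,-0.28,1],[0.085,0.11,0.03,-0.42,1],[0.11,0.15,0.04,-0.56,1],[0.13,0.195,0.05,-0.7,1],[0.14,0.24,0.056,-0.84,1],[0.15,0.285,0.056,-0.98,1],[0.155,0.33,0.056,-1.12,1],[0.16,0.375,0.056,-1.26,1],[0.16,0.42,0.056,-1.4,1],[0.16,0.465,0.056,-1.53,1],[0.15,0.51,0.056,-1.536,1]]'
python3 -m pendant '[[-0.01,0.03,0,0,1],[-0.015,0.037,0,0,1],[-0.015,0.037,0,0,1],[-0.015,0.037,0,0,1],[-0.015,0.037,0,0,1]]'
python3 - <<'E'
from h import *
p,d,c=snap('wrist','wrist18');q,e,k=snap('side','side18');r,f,l=snap('scene','scene18')
s=ctrl.state(); print(s['tcp_pos'],np.round(s['qpos'],2),np.degrees(np.arctan2(s['eef_rot'][1,0],s['eef_rot'][0,0])))
cv2.imwrite('pics/18.png',np.hstack([cv2.resize(r[60:195,220:400],(400,300),interpolation=cv2.INTER_CUBIC),cv2.resize(q[120:270,120:320],(400,300),interpolation=cv2.INTER_CUBIC)])[:,:,::-1])
E
```

```text
time_s: 26.2
tcp_pos: [0.6144, 0.28, 0.3783]
eef_rot: [[0.077, -0.003, 0.997], [-0.997, -0.003, 0.077], [0.003, -1.0, -0.003]]
ft_force: [-0.1, 0.2, -0.8]
grip_width: 0.0219
time_s: 26.7
tcp_pos: [0.6005, 0.3126, 0.3811]
eef_rot: [[0.077, -0.0, 0.997], [-0.997, -0.002, 0.077], [0.002, -1.0, -0.0]]
ft_force: [0.6, -0.0, -1.1]
grip_width: 0.0213
[0.60022967 0.31366854 0.38149934] [-0.95  0.43  0.59  1.43 -0.24  1.36 -1.85] -85.52755486186629
```

View pics/18.png

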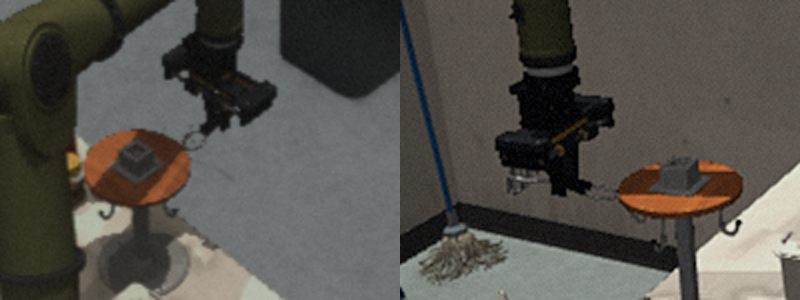

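View pics/wrist18.png

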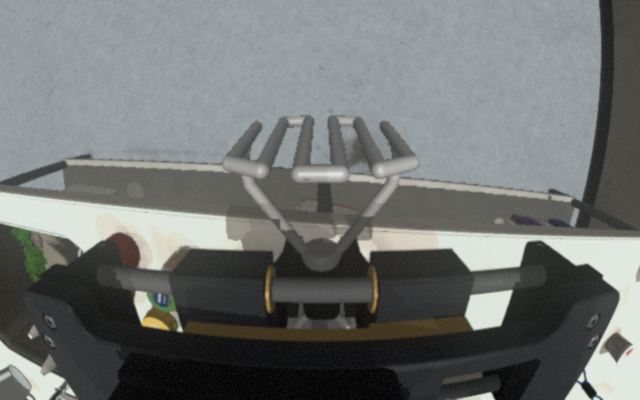

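Run:
```python
from h import *
s=ctrl.state(); t=s['tcp_pos']; R=s['eef_rot']; g=t+.164*R[:,1]; 
u=np.array([.9968,.0802,0]); ax=np.array([.4128,.3005,0])
print('grasp r,t,z',(g-ax)@u,(g-ax)@np.array([-.0802,.9968,0]),g[2])
out=[]
for tag in('scene18','side18'):
    p,d,c=load(tag); W=cloud(c,d)
    for nm,r,z in(('hook',.069,.174),('ball',.083,.191),('rim',.085,.224)): print(tag,nm,np.round(proj(c,ax+u*r+[0,0,z]),1))
    e=g-R[:,2]*.075-np.array([0,0,.015]); print('  eye_top exp',np.round(proj(c,e),1),' eye ctr',np.round(proj(c,g-R[:,2]*.058-np.array([0,0,.0115])),1))
    x,y=(307,122) if tag[1]=='c' else (222,216)
    out.append(cv2.resize(p[y-20:y+20,x-20:x+20],(400,400),interpolation=cv2.INTER_CUBIC))
    w=W[y-14:y+14,x-14:x+14].reshape(-1,3); w=w[(w[:,2]>.17)&(w[:,2]<.26)&(w[:,0]>.495)&(w[:,0]<.56)&(abs(w[:,1]-.31)<.05)]
    print('  ring pts',len(w),np.percentile(w,[5,50,95],0).round(4) if len(w) else '')
cv2.imwrite('pics/18e.png',np.hstack(out)[:,:,::-1])
```

```text
grasp r,t,z 0.18792857769916893 -0.0019572416316561364 0.21749935856264388
scene18 hook [294.9 137.4]
scene18 ball [297.5 132.1]
scene18 rim [297.7 125.1]
  eye_top exp [303.4 125.9]  eye ctr [306.6 122.9]
  ring pts 41 [[0.4961 0.2863 0.1994]
 [0.5361 0.3032 0.2062]
 [0.5568 0.3256 0.2369]]
side18 hook [239.5 228.6]
side18 ball [234.6 222.5]
side18 rim [232.8 211.7]
  eye_top exp [225.2 217.2]  eye ctr [219.8 215.3]
  ring pts 58 [[0.5201 0.2941 0.1987]
 [0.5391 0.3103 0.2025]
 [0.5593 0.3283 0.2066]]
```

View pics/18e.png

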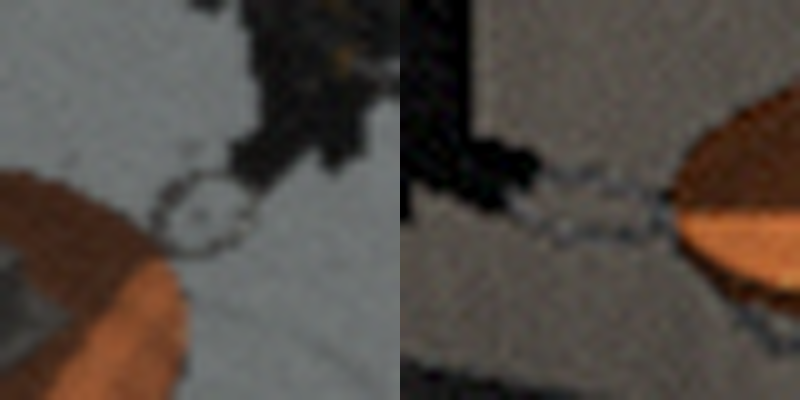

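Run:
```python
from h import *
s=ctrl.state(); t=s['tcp_pos']; R=s['eef_rot']; g=t+.164*R[:,1]
u=np.array([.9968,.0802,0]); ax=np.array([.4128,.3005,0]); w=np.array([-.0802,.9968,0])
_,_,c1=load('scene18');_,_,c2=load('side18')
x,res=tri([ray(c1,307.0,122.8),ray(c2,221.2,216.2)]); print(x,res,'r,t,z',(x-ax)@u,(x-ax)@w,x[2],'rel grasp',(x-g)@u,(x-g)@w,(x-g)[2])
# inner end of ring in side (665->26.5) & outer
for a in ((228.0,217.0),): 
    o,d=ray(c2,*a); # intersect with vertical plane t=0
    k=((ax-o)@w)/(d@w); P=o+d*k; print('inner end r,z',(P-ax)@u,P[2])
```

```text
[0.54149905 0.30752642 0.20456929] [np.float64(0.0027824761307796717), np.float64(0.0027824761307796288)] r,t,z 0.12885073468610633 -0.0033177301750331486 0.20456928508911973 rel grasp -0.059077843013062604 -0.001360488543377013 -0.01293007347352415
inner end r,z 0.10241562411182295 0.2052382331156084
```

Triangulation puts the eye centre at r=0.129 m, z=0.205, matching the expected eye position within about 3 mm. Raising 6 mm, then moving inward 40 mm over the ball tip.

```bash
python3 -m pendant '[[0,0.001,0.006,0,1],[-0.01,0.001,0.006,0,1],[-0.02,0,0.006,0,1],[-0.03,-0.001,0.006,0,1],[-0.04,-0.001,0.006,0,1],[-0.04,-0.001,0.006,0,1],[-0.04,-0.001,0.006,0,1]]'
python3 - <<'E'
from h import *
q,e,k=snap('side','side19');r,f,l=snap('scene','scene19')
s=ctrl.state(); t=s['tcp_pos']; R=s['eef_rot']; g=t+.164*R[:,1]
u=np.array([.9968,.0802,0]); ax=np.array([.4128,.3005,0]); w=np.array([-.0802,.9968,0])
print('grasp r,t,z',(g-ax)@u,(g-ax)@w,g[2],s['ft_force'])
cv2.imwrite('pics/19.png',np.hstack([cv2.resize(r[97:147,270:320],(400,400),interpolation=cv2.INTER_CUBIC),cv2.resize(q[190:240,200:250],(400,400),interpolation=cv2.INTER_CUBIC)])[:,:,::-1])
E
```

```text
time_s: 27.55
tcp_pos: [0.5591, 0.3147, 0.3875]
eef_rot: [[0.082, 0.0, 0.997], [-0.997, 0.001, 0.082], [-0.0, -1.0, 0.0]]
ft_force: [0.3, 0.0, -1.5]
grip_width: 0.0214
grasp r,t,z 0.14758368949797462 0.0020858297221719936 0.2234383883101795 [-0.44349701 -0.43499246 -1.50870316]
```

View pics/19.png

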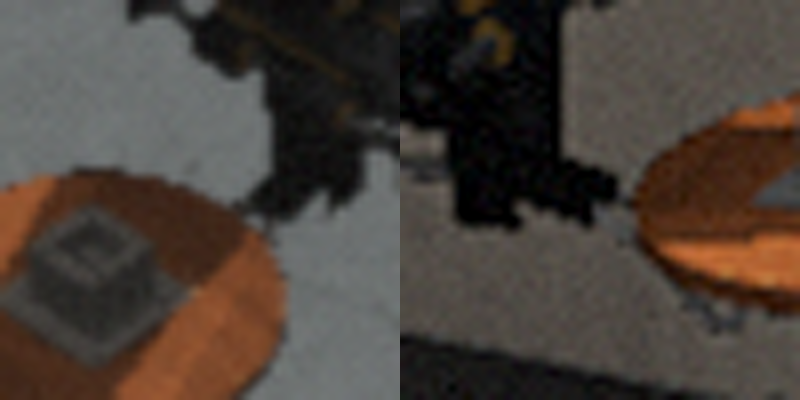

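No contact (force about 1.5 N, just the weight), and the eye is now under the rim. Lowering onto the hook while watching force.

```bash
python3 -m pendant '[[0,-0.001,-0.004,0,1],[0,-0.001,-0.008,0,1],[0,-0.001,-0.012,0,1],[0,-0.001,-0.012,0,1]]'; python3 -m pendant '[[0,0,-0.004,0,1],[0,0,-0.008,0,1],[0,0,-0.008,0,1]]'; python3 -m pendant '[[0,0,-0.003,0,1],[0,0,-0.006,0,1],[0,0,-0.006,0,1]]'
```

```text
time_s: 28.05
tcp_pos: [0.5594, 0.3133, 0.3741]
eef_rot: [[0.081, -0.001, 0.997], [-0.997, -0.001, 0.081], [0.001, -1.0, -0.002]]
ft_force: [-0.2, 0.4, -1.6]
grip_width: 0.0218
time_s: 28.35
tcp_pos: [0.5593, 0.3134, 0.3665]
eef_rot: [[0.081, -0.001, 0.997], [-0.997, -0.001, 0.081], [0.001, -1.0, -0.001]]
ft_force: [-0.7, 0.3, -0.5]
grip_width: 0.0214
time_s: 28.65
tcp_pos: [0.5594, 0.3134, 0.3608]
eef_rot: [[0.081, -0.001, 0.997], [-0.997, -0.001, 0.081], [0.0, -1.0, -0.001]]
ft_force: [-0.1, 0.0, -2.0]
grip_width: 0.0217
```

```bash
python3 -m pendant '[[0,0,-0.002,0,1],[0,0,-0.003,0,1],[0,0,-0.003,0,1]]'
python3 - <<'E'
from h import *
q,e,k=snap('side','side20');r,f,l=snap('scene','scene20')
cv2.imwrite('pics/20.png',np.hstack([cv2.resize(r[97:147,270:320],(400,400),interpolation=cv2.INTER_CUBIC),cv2.resize(q[200:250,205:255],(400,400),interpolation=cv2.INTER_CUBIC)])[:,:,::-1])
E
```

```text
time_s: 28.95
tcp_pos: [0.5596, 0.3135, 0.3586]
eef_rot: [[0.081, 0.0, 0.997], [-0.997, 0.0, 0.081], [-0.0, -1.0, 0.0]]
ft_force: [0.1, 0.1, 0.9]
grip_width: 0.0217
```

View pics/20.png

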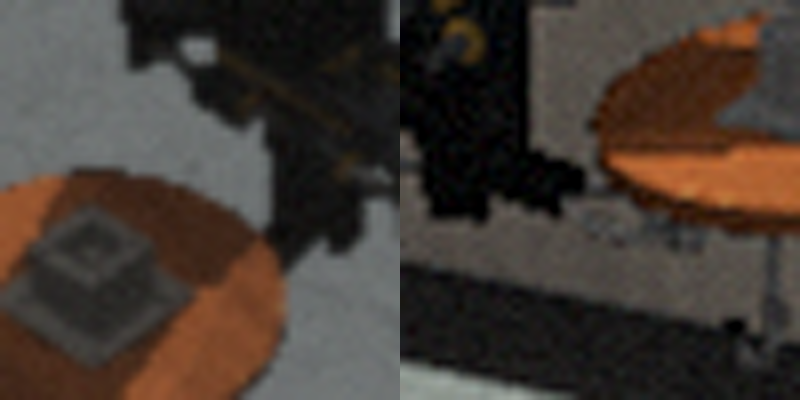

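Contact came at the expected height. Now a gentle outward tug, to confirm the hook's upturned end is inside the eye.

```bash
python3 -m pendant '[[0.003,0,0.002,0,1],[0.006,0,0.002,0,1],[0.009,0.001,0.002,0,1],[0.009,0.001,0.002,0,1]]'; python3 -m pendant '[[0.002,0,0,0,1],[0.004,0,0,0,1],[0.004,0,0,0,1]]'
```

```text
time_s: 29.45
tcp_pos: [0.567, 0.3149, 0.3593]
eef_rot: [[0.082, -0.007, 0.997], [-0.997, -0.001, 0.082], [0.001, -1.0, -0.007]]
ft_force: [-6.9, -1.7, 1.1]
grip_width: 0.0217
time_s: 29.75
tcp_pos: [0.5697, 0.3152, 0.3587]
eef_rot: [[0.082, -0.011, 0.997], [-0.997, -0.002, 0.082], [0.001, -1.0, -0.012]]
ft_force: [-10.9, -1.3, 2.3]
grip_width: 0.0219
```

The tug is resisted (11 N), so the eye is captured. Going back, lightening the grip, then swinging the handle down around the hook.

```bash
python3 -m pendant '[[-0.005,0,0,0,1],[-0.01,-0.001,0,0,1],[-0.012,-0.001,0,0,1],[-0.012,-0.001,0,0,1]]' 12; python3 -m pendant '[[-0.0005,0,-0.009,0,1],[-0.001,0,-0.018,0,1],[-0.0015,0,-0.025,0,1],[-0.002,0,-0.031,0,1],[-0.004,0,-0.038,0,1],[-0.006,0,-0.044,0,1]]' 12
python3 - <<'E'
from h import *
q,e,k=snap('side','side21');r,f,l=snap('scene','scene21')
cv2.imwrite('pics/21.png',np.hstack([cv2.resize(r[90:150,260:320],(400,400),interpolation=cv2.INTER_CUBIC),cv2.resize(q[180:260,180:260],(400,400),interpolation=cv2.INTER_CUBIC)])[:,:,::-1])
E
```

```text
time_s: 30.15
tcp_pos: [0.5605, 0.3134, 0.3606]
eef_rot: [[0.081, 0.001, 0.997], [-0.997, 0.0, 0.081], [-0.0, -1.0, 0.001]]
ft_force: [-0.3, 0.0, -1.9]
grip_width: 0.0223
time_s: 30.75
tcp_pos: [0.5544, 0.3133, 0.3155]
eef_rot: [[0.081, -0.0, 0.997], [-0.997, -0.001, 0.081], [0.001, -1.0, -0.0]]
ft_force: [0.6, 0.1, -0.2]
grip_width: 0.0219
```

View pics/21.png

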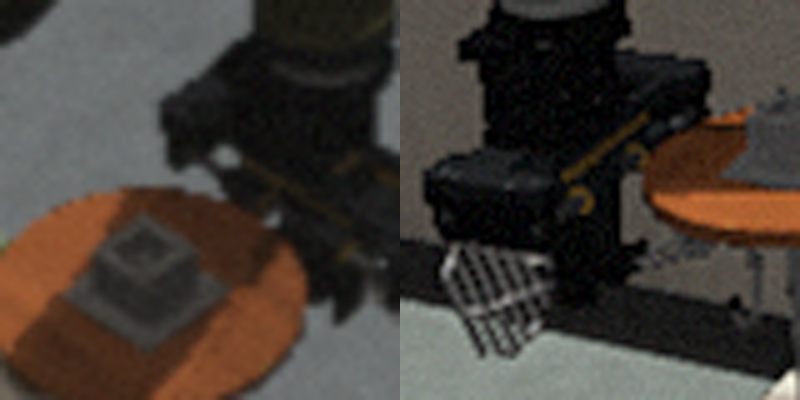

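It is pivoting: the foot swings down and the eye stays on the hook (side crop (690,250)). Continuing.

```bash
python3 -m pendant '[[-0.003,0,-0.006,0,1],[-0.0055,-0.0005,-0.012,0,1],[-0.010,-0.0005,-0.0185,0,1],[-0.013,-0.001,-0.023,0,1],[-0.0145,-0.001,-0.025,0,1],[-0.0145,-0.001,-0.025,0,1]]' 12
python3 - <<'E'
from h import *
s=ctrl.state(); t=s['tcp_pos']; print(t,((t-[.4128,.3005,0])@np.array([.9968,.0802,0])),t[2]-.164,s['ft_force'])
q,e,k=snap('side','side22');r,f,l=snap('scene','scene22');p,d,c=snap('wrist','wrist22')
cv2.imwrite('pics/22.png',np.hstack([cv2.resize(r[90:150,260:320],(400,400),interpolation=cv2.INTER_CUBIC),cv2.resize(q[180:260,180:260],(400,400),interpolation=cv2.INTER_CUBIC)])[:,:,::-1])
E
```

```text
time_s: 31.45
tcp_pos: [0.5395, 0.3126, 0.2909]
eef_rot: [[0.081, -0.001, 0.997], [-0.997, -0.0, 0.081], [0.0, -1.0, -0.001]]
ft_force: [-0.7, -0.7, -1.4]
grip_width: 0.0219
[0.53949089 0.31255811 0.29093549] 0.12725253730998531 0.1269354900553247 [-0.70671051 -0.69980687 -1.35471707]
```

View pics/22.png

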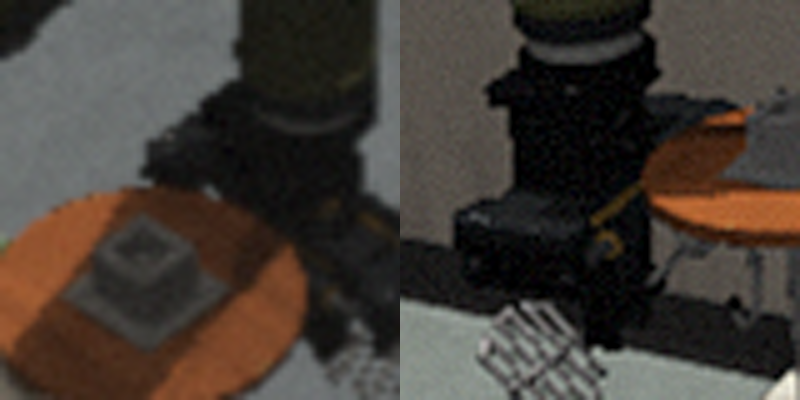

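View pics/wrist22.png

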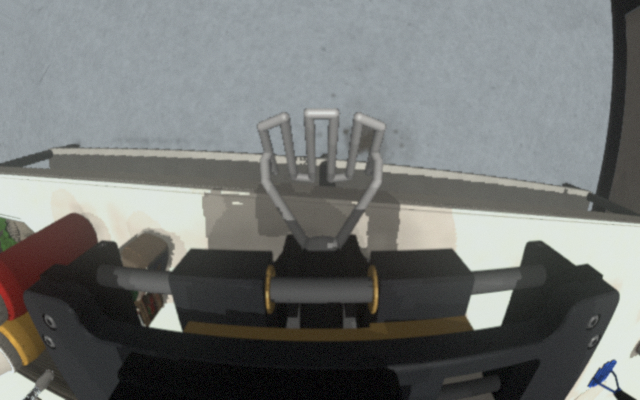

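About 41° down, which is the lowest the gripper body can go beside the rim. Easing down a bit more with a light grip, then releasing and watching it settle.

```bash
python3 -m pendant '[[0,0,-0.002,0,1],[0,0,-0.004,0,1],[0,0,-0.006,0,1],[0,0,-0.006,0,1]]' 5
python3 -m pendant '[[0,0,0,0,0.7],[0,0,0,0,0.4],[0,0,0,0,0],[0,0,0,0,0],[0,0,0,0,0],[0,0,0,0,0],[0,0,0,0,0],[0,0,0,0,0],[0,0,0,0,0]]'
python3 - <<'E'
from h import *
q,e,k=snap('side','side23');r,f,l=snap('scene','scene23');p,d,c=snap('wrist','wrist23')
cv2.imwrite('pics/23.png',np.hstack([p[60:360,120:520],cv2.resize(q[150:300,160:360],(400,300),interpolation=cv2.INTER_CUBIC)])[:,:,::-1])
E
```

```text
time_s: 32.0
tcp_pos: [0.5386, 0.3128, 0.2852]
eef_rot: [[0.082, -0.005, 0.997], [-0.997, -0.0, 0.082], [0.0, -1.0, -0.005]]
ft_force: [-7.5, -1.4, 5.1]
grip_width: 0.0222
time_s: 32.9
tcp_pos: [0.54, 0.3125, 0.2853]
eef_rot: [[0.081, 0.0, 0.997], [-0.997, -0.0, 0.081], [0.0, -1.0, 0.0]]
ft_force: [-0.1, -0.3, 0.3]
grip_width: 0.081
```

View pics/23.png

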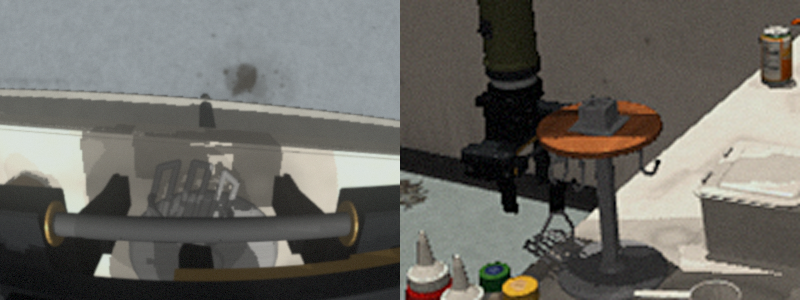

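The masher hangs from the +x hook (side crop (555,200)). Backing the gripper straight out, then up, and letting the swing settle.

```bash
python3 -m pendant '[[0,0,0,0,0],[0,0,0,0,0],[0.01,0.001,0,0,0],[0.03,0.002,0,0,0],[0.06,0.005,0,0,0],[0.09,0.007,0.02,0,0],[0.11,0.009,0.06,0,0],[0.13,0.01,0.1,0,0],[0.13,0.01,0.14,0,0],[0.13,0.01,0.16,0,0],[0.13,0.01,0.16,0,0],[0.13,0.01,0.16,0,0]]'
python3 - <<'E'
from h import *
q,e,k=snap('side','side24');r,f,l=snap('scene','scene24')
cv2.imwrite('pics/24.png',np.hstack([cv2.resize(r[80:200,220:380],(400,300),interpolation=cv2.INTER_CUBIC),cv2.resize(q[170:290,160:320],(400,300),interpolation=cv2.INTER_CUBIC)])[:,:,::-1])
E
```

```text
time_s: 34.25
tcp_pos: [0.6704, 0.3223, 0.4449]
eef_rot: [[0.081, 0.0, 0.997], [-0.997, -0.0, 0.081], [0.0, -1.0, 0.0]]
ft_force: [-0.2, 0.3, -1.8]
grip_width: 0.087
```

The picture limit is reached, so I'll check numerically: let it settle, then compare successive readings.

```bash
python3 -m pendant '[[0,0,0,0,0],[0,0,0,0,0],[0,0,0,0,0],[0,0,0,0,0],[0,0,0,0,0],[0,0,0,0,0],[0,0,0,0,0],[0,0,0,0,0],[0,0,0,0,0],[0,0,0,0,0],[0,0,0,0,0],[0,0,0,0,0]]' >/dev/null
cat > chk.py <<'E'
from h import *
import sys
n=sys.argv[1]
u=np.array([.9968,.0802,0]); ax=np.array([.4128,.3005,0]); w=np.array([-.0802,.9968,0])
for cam in('scene','side'):
    p,d,c=snap(cam,cam+n); W=cloud(c,d); Z=W[:,:,2]; D=W-ax; r=D@u; t=D@w; hsv=cv2.cvtColor(p,cv2.COLOR_RGB2HSV)
    dm=(np.hypot(r,t)<.1)&(abs(Z-.236)<.012)&(hsv[:,:,0]<18)&(hsv[:,:,1]>100)&(d>0); A=W[dm]
    print(cam,'disc',len(A),np.median(A[:,2]).round(4),np.linalg.lstsq(np.c_[A[:,:2]-A[:,:2].mean(0),np.ones(len(A))],A[:,2],rcond=None)[0].round(3))
    for nm,a,b in(('foot',.016,.045),('wires',.045,.085),('handle',.085,.14),('eye',.14,.18)):
        m=(r>.022)&(r<.14)&(abs(t)<.06)&(Z>a)&(Z<b)&(d>0); Q=np.c_[r[m],t[m],Z[m]]
        if len(Q)>3: print('  ',nm,len(Q),np.percentile(Q,[3,50,97],0).round(3).tolist())
E
python3 chk.py 25
```

```text
scene disc 998 0.2377 [0.002 0.002 0.238]
   foot 202 [[0.029, -0.05, 0.017], [0.069, -0.006, 0.031], [0.116, 0.037, 0.04]]
   wires 20 [[0.063, -0.034, 0.046], [0.07, -0.023, 0.059], [0.099, 0.032, 0.082]]
   handle 24 [[0.063, -0.015, 0.087], [0.072, -0.008, 0.104], [0.082, 0.004, 0.117]]
side disc 1045 0.2347 [ 0.01  -0.011  0.234]
   foot 260 [[0.043, -0.032, 0.023], [0.076, 0.005, 0.029], [0.114, 0.042, 0.037]]
   wires 57 [[0.066, -0.026, 0.048], [0.079, 0.019, 0.066], [0.087, 0.038, 0.084]]
   handle 136 [[0.064, -0.003, 0.086], [0.069, 0.01, 0.115], [0.082, 0.016, 0.138]]
   eye 67 [[0.062, -0.017, 0.14], [0.071, 0.008, 0.165], [0.081, 0.021, 0.178]]
```

```bash
python3 -m pendant '[[0,0,0,0,0],[0,0,0,0,0],[0,0,0,0,0],[0,0,0,0,0],[0,0,0,0,0],[0,0,0,0,0],[0,0,0,0,0],[0,0,0,0,0],[0,0,0,0,0],[0,0,0,0,0],[0,0,0,0,0],[0,0,0,0,0]]'
python3 chk.py 26
python3 - <<'E'
from h import *
# frame difference in masher region, and bystanders at start vs now
a,_,_=load('side25');b,_,_=load('side26'); print('side diff mean',np.abs(a.astype(int)-b)[170:290,180:280].mean(),np.abs(a.astype(int)-b)[300:390,420:540].mean())
for tag0,tag1 in(('scene0','scene26'),('side0','side26')):
    for nm,(x,y,h) in dict(can=(.472,-.458,.115),green=(.465,.495,.1),yel=(.41,.51,.1),blue=(.2,-.335,.1)).items():
        o=[]
        for tg in(tag0,tag1):
            p,d,c=load(tg);W=cloud(c,d);m=(np.hypot(W[:,:,0]-x,W[:,:,1]-y)<.032)&(W[:,:,2]>.07)&(W[:,:,2]<.125)&(d>0);o.append((int(m.sum()),np.median(W[m],0).round(3).tolist() if m.sum() else None))
        print(tag1,nm,o)
E
```

```text
time_s: 36.85
tcp_pos: [0.67, 0.3225, 0.4453]
eef_rot: [[0.081, -0.0, 0.997], [-0.997, -0.0, 0.081], [0.0, -1.0, -0.0]]
ft_force: [-0.2, -0.8, 0.6]
grip_width: 0.0871
scene disc 988 0.2377 [0.003 0.001 0.238]
   foot 197 [[0.027, -0.046, 0.016], [0.065, -0.005, 0.03], [0.109, 0.038, 0.041]]
   wires 23 [[0.056, -0.034, 0.047], [0.065, -0.022, 0.06], [0.084, 0.031, 0.081]]
   handle 20 [[0.061, -0.014, 0.089], [0.067, -0.008, 0.106], [0.076, -0.005, 0.119]]
side disc 1047 0.2348 [ 0.01  -0.013  0.234]
   foot 252 [[0.036, -0.03, 0.024], [0.07, 0.006, 0.029], [0.108, 0.042, 0.037]]
   wires 59 [[0.061, -0.025, 0.046], [0.075, 0.02, 0.066], [0.085, 0.041, 0.084]]
   handle 144 [[0.061, -0.004, 0.087], [0.067, 0.01, 0.114], [0.08, 0.017, 0.138]]
   eye 64 [[0.061, -0.013, 0.143], [0.07, 0.008, 0.164], [0.079, 0.021, 0.179]]
side diff mean 4.853138888888889 2.560246913580247
scene26 can [(361, [0.464, -0.461, 0.112]), (357, [0.464, -0.462, 0.111])]
scene26 green [(115, [0.463, 0.481, 0.097]), (4, [0.468, 0.502, 0.1])]
scene26 yel [(124, [0.412, 0.495, 0.099]), (0, None)]
scene26 blue [(82, [0.192, -0.333, 0.104]), (81, [0.192, -0.333, 0.105])]
side26 can [(161, [0.465, -0.444, 0.102]), (155, [0.464, -0.444, 0.101])]
side26 green [(226, [0.464, 0.498, 0.096]), (229, [0.465, 0.499, 0.096])]
side26 yel [(317, [0.409, 0.516, 0.094]), (322, [0.409, 0.516, 0.094])]
side26 blue [(62, [0.193, -0.321, 0.095]), (62, [0.193, -0.321, 0.096])]
```

The bystanders are unmoved. The masher still sways by a few mm, so I'll wait longer and recheck.

```bash
W='x'; for i in 1 2 3 4 5 6; do python3 -m pendant '[[0,0,0,0,0],[0,0,0,0,0],[0,0,0,0,0],[0,0,0,0,0],[0,0,0,0,0],[0,0,0,0,0],[0,0,0,0,0],[0,0,0,0,0],[0,0,0,0,0],[0,0,0,0,0],[0,0,0,0,0],[0,0,0,0,0]]' | head -1; done; python3 chk.py 27 | grep -A3 side;  python3 -m pendant '[[0,0,0,0,0],[0,0,0,0,0],[0,0,0,0,0],[0,0,0,0,0]]'|head -1; python3 chk.py 28| grep -A3 side; python3 -m pendant '[[0,0,0,0,0],[0,0,0,0,0],[0,0,0,0,0]]'|head -1; python3 chk.py 29
```

```text
time_s: 38.15
time_s: 39.35
time_s: 40.55
time_s: 41.75
time_s: 42.95
time_s: 44.15
side disc 1045 0.2348 [ 0.009 -0.012  0.234]
   foot 252 [[0.032, -0.03, 0.025], [0.068, 0.006, 0.029], [0.106, 0.043, 0.038]]
   wires 57 [[0.06, -0.027, 0.047], [0.074, 0.021, 0.065], [0.081, 0.038, 0.082]]
   handle 144 [[0.061, -0.004, 0.087], [0.066, 0.011, 0.113], [0.077, 0.018, 0.137]]
time_s: 44.65
side disc 1047 0.2348 [ 0.01  -0.014  0.234]
   foot 250 [[0.033, -0.029, 0.025], [0.067, 0.007, 0.029], [0.106, 0.045, 0.037]]
   wires 59 [[0.059, -0.027, 0.047], [0.074, 0.02, 0.066], [0.082, 0.04, 0.084]]
   handle 144 [[0.059, -0.006, 0.088], [0.066, 0.01, 0.114], [0.078, 0.018, 0.138]]
time_s: 45.05
scene disc 997 0.2377 [ 0.003 -0.001  0.238]
   foot 190 [[0.027, -0.046, 0.017], [0.062, -0.008, 0.031], [0.105, 0.037, 0.041]]
   wires 20 [[0.06, -0.034, 0.046], [0.066, -0.021, 0.062], [0.081, 0.032, 0.077]]
   handle 20 [[0.061, -0.014, 0.088], [0.069, -0.008, 0.107], [0.076, -0.003, 0.121]]
side disc 1040 0.2348 [ 0.009 -0.012  0.234]
   foot 254 [[0.033, -0.03, 0.024], [0.067, 0.008, 0.029], [0.105, 0.043, 0.039]]
   wires 59 [[0.058, -0.025, 0.048], [0.074, 0.019, 0.066], [0.082, 0.038, 0.084]]
   handle 145 [[0.06, -0.005, 0.087], [0.066, 0.01, 0.114], [0.078, 0.017, 0.139]]
   eye 62 [[0.06, -0.011, 0.144], [0.07, 0.006, 0.166], [0.081, 0.023, 0.179]]
```

It has settled. It hangs vertically at r≈69 mm with the foot about 25 mm above the worktop, the disc is level on the flange, and the gripper is clear. Handing in.

```bash
python3 -c "
from station import job_done
print(job_done())"
```

```text
the job is handed in; nothing more can be done
None
```

The crown is back on the post, fully down on the flange. The masher hangs free by its eye from the crown's +x-side hook. I handed the job in at about 45 s of the 72 s allowed.

**How it was done:**
- **Crown:** I gripped it by its tube and turned it to match the post. It went down in small steps until it touched at the height expected for full seating, with about 8 N of contact force.
- **Masher:** A downward-pointing gripper cannot hang it upright under the disc. I laid it down on the worktop by its eye, then regripped it on the handle. I lowered the eye over the hook, tested the catch with an 11 N outward tug, then swung the handle down and let go.

**Last checks:**
- **Crown:** The disc is level, with its top at 0.235–0.238 m (expected 0.236). The tube top measured 0.2675 m just after seating (expected 0.268).
- **Masher:** It hangs upright about 69 mm from the post axis, with its foot about 25 mm above the worktop. It was still to within about 1 mm over the last second.
- **Everything else:** The can, both jars and the blue masher read the same positions as at the start. The arm now blocks the scene camera's view of the two jars, so only the side camera confirms those.

**What went wrong or fell short:**
- My first grip on the masher, at its foot, let it droop, so I put it back down and regripped.
- I had to release it about 45° from vertical, so it swung freely before settling.
- The 40-picture limit ran out after the release, so these last checks come from depth readings and not from a viewed picture.

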